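# Open, unload and air the vacuum flasks after the vaccination session

## Task

The session is over and the empty vacuum flasks must be aired. While the rack's sprung hold-down frame is still shut and keeps the flasks down, work the rubber stopper out of every flask that is still closed by rocking it from side to side as you lift, without pulling the flask up with it, and put all the stoppers in the steel tray. Then lift the frame until it stays open by itself, stand every flask upright on the drying mat, and shut the frame over the empty rack again, leaving the other things on the table alone.

Things in the scene. Friction and masses are not known exactly. Their poses are not given: they have to be found in the camera images.
- rack: White carrying rack fixed to the table, 100 (its x) x 330 (its y) mm. Origin: centre of its underside; x from its front (handle side, towards the robot) to its back (hinge), z up. Three 80 mm square pockets along its y, 98 mm apart, the middle one at the origin; floor 8 mm, walls 42 mm above the table. Two posts 166 mm high at x = 105, y = +-164 mm carry the frame's hinge.
- frame_hinge (a point): Middle of the hinge line of the hold-down frame, 160 mm above the table, 105 mm behind the row of flasks; the line runs along the rack's y. Shut, the frame's two 8 mm bars lie 139 mm above the table, in front of and behind the necks, on the flasks' shoulders.
- frame (a joint): Angle (rad) of the sprung steel hold-down frame: 0 = shut on the flasks; grows as its front is lifted up and back, to the stop at 2.0. An over-centre spring presses it shut below about 1.15 rad (some 10 N to lift at the handle when shut) and throws it open, where it stays, above that. Shut over an empty rack it drops to -0.08.
- frame_handle (a point): Centre of the frame's black handle, a cylinder 20 mm in diameter and 34 mm long lying along the rack's y, at the front of the frame, 185 mm from the hinge line (frame shut: x = -80, y = 0, z = 157 mm in the rack's frame). It swings with the frame. Pinched from above on its two ends it pivots between the fingers.
- mat_top (a point): Centre of the top face of the flat grey ribbed drying mat fixed to the table, 150 (its x) x 320 (its y) x 5 mm thick.
- tray_floor (a point): Centre of the inner floor of the loose steel instrument tray, 3 mm above the table; inside 142 (its x) x 212 (its y) mm, rim 32 mm high and 4 mm thick.
- flask1_mid (a point): Centre, half-way up, of an empty steel vacuum flask standing in the rack; z along its axis to the neck. 175 mm high; body 76 mm diameter up to 118 mm, sloping shoulder to 133 mm, straight neck of 46 mm diameter from 133 to 175 mm (grip it there), bore 36 mm. About 0.35 kg.
- stopper1_mid (a point): Centre of flask 1's tapered dark rubber stopper, 70 mm long, 26 to 38 mm diameter, z along its axis to the wide end; 30 mm of it sits in the neck, 40 mm stands out. A bead near its foot is caught under springy lips. Rock it 0.2 rad to and fro about a point 22 mm above its foot, gaining about 2 mm each time: free after 18 mm. A straight pull lifts the flask. 0.06 kg. None if that flask is already open.
- flask2_mid (a point): Centre, half-way up, of an empty steel vacuum flask standing in the rack; z along its axis to the neck. 175 mm high; body 76 mm diameter up to 118 mm, sloping shoulder to 133 mm, straight neck of 46 mm diameter from 133 to 175 mm (grip it there), bore 36 mm. About 0.35 kg.
- stopper2_mid (a point): Centre of flask 2's tapered dark rubber stopper, 70 mm long, 26 to 38 mm diameter, z along its axis to the wide end; 30 mm of it sits in the neck, 40 mm stands out. A bead near its foot is caught under springy lips. Rock it 0.2 rad to and fro about a point 22 mm above its foot, gaining about 2 mm each time: free after 18 mm. A straight pull lifts the flask. 0.06 kg. None if that flask is already open.
- flask3_mid (a point): Centre, half-way up, of an empty steel vacuum flask standing in the rack; z along its axis to the neck. 175 mm high; body 76 mm diameter up to 118 mm, sloping shoulder to 133 mm, straight neck of 46 mm diameter from 133 to 175 mm (grip it there), bore 36 mm. About 0.35 kg.
- stopper3_mid (a point): Centre of flask 3's tapered dark rubber stopper, 70 mm long, 26 to 38 mm diameter, z along its axis to the wide end; 30 mm of it sits in the neck, 40 mm stands out. A bead near its foot is caught under springy lips. Rock it 0.2 rad to and fro about a point 22 mm above its foot, gaining about 2 mm each time: free after 18 mm. A straight pull lifts the flask. 0.06 kg. None if that flask is already open.
- thermos: Big steel thermos with black cap, 86 dia, 270 high mm; leave it alone. Origin: centre of its underside.
- water_bottle: Clear water bottle with green cap, 64 dia, 213 high mm; leave it alone. Origin: centre of its underside.
- gel_bottle: Clear hand-gel bottle with blue pump, 60 dia, 165 high mm; leave it alone. Origin: centre of its underside.
- paper_roll: Upright roll of paper towel, 110 dia, 210 high mm; leave it alone. Origin: centre of its underside.
- swab_box: Small white and blue swab box, 55 x 85 x 45 mm; leave it alone. Origin: centre of its underside.
- tape: Roll of tape lying flat, 68 dia, 25 high mm; leave it alone. Origin: centre of its underside.

How it is judged:
On the way, in this order (a step that is already met when the one before it is completed fails the run):
1. every stopper is in the tray, with the flasks still in the rack under the shut frame (x of stopper1_mid in the frame of tray_floor between -0.066 and 0.066 m and y of stopper1_mid in the frame of tray_floor between -0.101 and 0.101 m and z of stopper1_mid in the frame of tray_floor between 0 and 0.06 m and z of each of flask1_mid, flask2_mid, flask3_mid in the frame of rack below 0.105 m and x of flask1_mid in the frame of rack between -0.02 and 0.02 m and x of stopper2_mid in the frame of tray_floor between -0.066 and 0.066 m and y of stopper2_mid in the frame of tray_floor between -0.101 and 0.101 m and z of stopper2_mid in the frame of tray_floor between 0 and 0.06 m and x of flask2_mid in the frame of rack between -0.02 and 0.02 m and x of stopper3_mid in the frame of tray_floor between -0.066 and 0.066 m and y of stopper3_mid in the frame of tray_floor between -0.101 and 0.101 m and z of stopper3_mid in the frame of tray_floor between 0 and 0.06 m and x of flask3_mid in the frame of rack between -0.02 and 0.02 m and value of joint frame below 0.1 rad), for 0.3 s.
2. the frame stays open by itself (value of joint frame above 1.7 rad and contact force between the fingers and rack below 0.2 N), for 0.5 s.
3. every flask stands upright on the drying mat, the frame still open (x of flask1_mid in the frame of mat_top between -0.06 and 0.06 m and y of flask1_mid in the frame of mat_top between -0.145 and 0.145 m and z of flask1_mid in the frame of mat_top between 0.078 and 0.097 m and angle between each of flask1_mid, flask2_mid, flask3_mid's own z axis and vertical below 0.1 rad and x of flask2_mid in the frame of mat_top between -0.06 and 0.06 m and y of flask2_mid in the frame of mat_top between -0.145 and 0.145 m and z of flask2_mid in the frame of mat_top between 0.078 and 0.097 m and x of flask3_mid in the frame of mat_top between -0.06 and 0.06 m and y of flask3_mid in the frame of mat_top between -0.145 and 0.145 m and z of flask3_mid in the frame of mat_top between 0.078 and 0.097 m and value of joint frame above 1.5 rad), for 0.3 s.
At the end, for the whole second after the job is handed in: Every stopper lies or stands inside the tray's rim and at rest; every flask stands upright (within 0.1 rad) and at rest on the mat, its axis at least 15 mm inside the mat's edge; the frame is shut over the empty rack (joint below 0.05 rad) (x of stopper1_mid in the frame of tray_floor between -0.066 and 0.066 m and y of stopper1_mid in the frame of tray_floor between -0.101 and 0.101 m and z of stopper1_mid in the frame of tray_floor between 0 and 0.06 m and x of flask1_mid in the frame of mat_top between -0.06 and 0.06 m and y of flask1_mid in the frame of mat_top between -0.145 and 0.145 m and z of flask1_mid in the frame of mat_top between 0.078 and 0.097 m and angle between each of flask1_mid, flask2_mid, flask3_mid's own z axis and vertical below 0.1 rad and linear speed of each of flask1, stopper1, flask2, stopper2, flask3, stopper3 below 0.03 m/s and x of stopper2_mid in the frame of tray_floor between -0.066 and 0.066 m and y of stopper2_mid in the frame of tray_floor between -0.101 and 0.101 m and z of stopper2_mid in the frame of tray_floor between 0 and 0.06 m and x of flask2_mid in the frame of mat_top between -0.06 and 0.06 m and y of flask2_mid in the frame of mat_top between -0.145 and 0.145 m and z of flask2_mid in the frame of mat_top between 0.078 and 0.097 m and x of stopper3_mid in the frame of tray_floor between -0.066 and 0.066 m and y of stopper3_mid in the frame of tray_floor between -0.101 and 0.101 m and z of stopper3_mid in the frame of tray_floor between 0 and 0.06 m and x of flask3_mid in the frame of mat_top between -0.06 and 0.06 m and y of flask3_mid in the frame of mat_top between -0.145 and 0.145 m and z of flask3_mid in the frame of mat_top between 0.078 and 0.097 m and value of joint frame below 0.05 rad); the robot touches nothing.
It fails at once if a flask is pulled more than 15 mm up out of its pocket with its stopper still in ((z of stopper1_mid in the frame of rack above 0.205 m and distance between stopper1_mid and flask1_mid below 0.0965 m) or (z of stopper2_mid in the frame of rack above 0.205 m and distance between stopper2_mid and flask2_mid below 0.0965 m) or (z of stopper3_mid in the frame of rack above 0.205 m and distance between stopper3_mid and flask3_mid below 0.0965 m)).
It fails at once if another thing on the table is moved more than 50 mm (distance of any of thermos, water_bottle, gel_bottle, paper_roll, swab_box, tape from where it was at the start of the episode above 0.05 m).
Of stopper1, stopper2, stopper3 only 2 to 3 are there at a start; the rules pass over those that are not, and their reading is None.
At some moment in a run one of tray may be knocked a few centimetres aside while the robot is not near it.
Once in a run the grip may slacken for a moment while it holds something.
It also fails if it takes over 210 s, if anything falls off the work surface, if the arm or the gripper's body presses on something with over 40 N, if the wrist force passes 120 N, or if a joint passes its speed limit or range.

## Robot

A 6-joint arm with a two-finger parallel gripper is mounted at the origin on the work surface. World frame = base frame: x ahead of the robot, y to its left, z up, the work surface at z = 0. Lengths are in m, angles in rad, forces in N, time in s.
With the tool pointing down it reaches from about 0.4 to 0.825 m from the base axis. Payload 7 kg.
Tool frame: the origin (TCP) lies between the finger pads; the fingertips stand 8 mm ahead of it and the grasp point (between the pads) lies 11 mm behind it (arm.finger_overhang is the distance from the TCP to the fingertips, in m); z points along the fingers, y is the line along which they close (so a half turn about z gives the same grasp; the last joint's range is limited). The gripper opens to 88 mm and grips with 3 to 60 N. Pads are 19 mm wide; open, the fingers measure 130 mm over their backs; the gripper's body (78 mm by 193 mm) begins 47 mm behind the grasp point.
Start: joints at [1.524, 0.359, 0.012, 0, -1.224, -0.288], TCP at [0.222, 0.637, 0.235] pointing down, gripper open.
Joint ranges: [-3.07, 3.07], [-1.43, 2.12], [-1.02, 1.25], [-3.03, 1.67], [-3.05, -0], [-3.03, 3.03]. Speed limits (rad/s): [2.39, 2.39, 3.01, 3.14, 3.14, 3.14].

## Interface

Orientations are given as [roll, pitch, yaw] about the fixed x, y, z axes, in that order (R = Rz(yaw) Ry(pitch) Rx(roll)).
In Python, from station import arm gives the robot as it stands.
- The arm moves only by the tool move_arm, never from a script. Its argument "rows" is text: rows parted by semicolons, each of 7 numbers parted by spaces: the turn, a rotation vector about the tool's x, y, z in degrees, then the shift along the tool's x, y, z in m, then the finger opening in m, from 0 to 0.0876. A call has 1 to 8 rows; each row shifts and turns the commanded pose from where the row before left it, along the tool's axes as they then stand; what a row does not reach is not made up. A row lasts 1/8 s, in which the tool goes at most 62.5 mm and 10.7 degrees, less where a joint would pass 70% of its speed; a pose out of reach is approached as far as the arm can. A call is refused whole if a number of a shift passes 0.0625 or a number of a turn 10.7, either way. A call with a gripper value outside its range is refused whole. The fingers move at their own pace and stop on an object; "squeeze" is the grip in N (left out, the last holds). Time passes only in rows, so rows that do not move let the fingers close. It gives the time, the measured TCP pose, the force, the opening and the grip force at its end, in the units of the state.
- arm.get_state(): the state, without advancing time (a new reading comes with each control period).
- arm.grab_frame(name): name is "side" or "top" or "wrist"; returns (picture, depth): 400x640x3 uint8, blue, green, red; 400x640 float32, m along the optical axis (not along the pixel's ray), 0 where there is no reading.
- arm.camera_model(name): a dict with "mtx" (3x3 intrinsics, pixels), "camera_from_world" (4x4, takes a point from world to camera coordinates); the wrist camera has in their place "mount" (4x4, takes a point from camera to tool coordinates, whose origin is the TCP and whose axes are the flange's). Camera axes: x right, y down, z forward; pixel columns grow to the right and rows downward; lengths in m; the calibration is good to about 2 mm. A picture is of the moment at which its call begins: read the wrist's pose just before it. camera_model takes no time and is no camera call.
- arm.job_done(): hands the job in; it is judged then, once.
The state is a dict: "t": time; "q": joint angles; "qd": joint speeds; "joint_efforts": joint torques, N m; "eef_pos": TCP position; "ee_rot": TCP orientation; "force": force on the tool from outside, world axes, zero at the start; "moment": the same for the moment, N m; "width": finger opening in m; "gripper_force": force on a finger pad.
Only numpy, scipy, OpenCV 4.12 (cv2) and the standard library are available. Lean on these libraries where they do the work, as an engineer would, in place of code of your own. Each camera call takes 0.05 s, during which the arm holds its last target. There are 200 camera calls.

## Working session

There is one attempt and no reset: what is moved stays moved. The work goes in short steps, Python scripts to look and compute and a tool call to move; the robot and the scene stay as the last step left them, time stands still between calls to the robot, and variables do not carry over. Pictures are saved under pics/ and viewed, at most 14 in all, crops included, and the job is handed in when it is done.

Besides the shell and the picture viewer there is one more tool, called after "Request:" in YAML: its name, and indented under it one key for each argument. move_arm: Moves the arm, as the interface text tells. Its arguments: {"type":"object","properties":{"rows":{"type":"string"},"squeeze":{"type":"number"}},"required":["rows"]}

```bash
ls; mkdir -p pics; python3 - <<'E'
from station import arm
import cv2,numpy as np
s=arm.get_state(); print(s)
ims=[]
for n in("top","side"):
    im,d=arm.grab_frame(n); cv2.imwrite(f"pics/{n}0.png",im); np.save(f"pics/{n}0.npy",d)
    m=arm.camera_model(n); print(n,np.round(m["mtx"],1).tolist(),np.round(m["camera_from_world"],4).tolist(),(d>0).mean())
print({k:np.round(v,4).tolist() for k,v in arm.camera_model("wrist").items() if k in("mtx","mount")}, arm.finger_overhang)
E
```

```text
pics
{'t': 0.0, 'q': array([ 1.52410732e+00,  3.59389758e-01,  1.10464527e-02, -3.31891585e-04,
       -1.22409486e+00, -2.88105662e-01]), 'qd': array([-0.00043898, -0.00034083,  0.00263447, -0.00207419,  0.0009505 ,
        0.00054378]), 'joint_efforts': array([ 8.00305043e-04, -5.82725143e+01,  2.93046194e+01,  6.99711487e+00,
        7.08613690e-03, -1.62446686e-04]), 'eef_pos': array([0.22165894, 0.63706018, 0.23361871]), 'ee_rot': array([ 3.13992983e+00, -1.67410435e-04, -3.34907564e-01]), 'force': array([-0.39600892, -0.23454415, -0.18908137]), 'moment': array([ 0.01525329, -0.01352012, -0.00893562]), 'gripper_force': 0.0, 'width': 0.08751452638870964}
top [[476.9, 0.0, 318.4], [0.0, 476.9, 199.5], [0.0, 0.0, 1.0]] [[-0.0273, -0.9996, 0.004, 0.0315], [-0.9987, 0.0271, -0.0424, 0.5379], [0.0423, -0.0052, -0.9991, 1.5301], [0.0, 0.0, 0.0, 1.0]] 0.99598828125
side [[509.2, 0.0, 322.8], [0.0, 509.2, 201.5], [0.0, 0.0, 1.0]] [[0.9075, -0.42, 0.0009, -0.4755], [-0.2224, -0.4823, -0.8473, 0.2441], [0.3563, 0.7687, -0.5311, 1.5315], [0.0, 0.0, 0.0, 1.0]] 0.96049609375
{'mtx': [[282.3901, 0.0, 319.2195], [0.0, 282.3901, 201.1577], [0.0, 0.0, 1.0]], 'mount': [[0.0007, -0.9687, -0.2482, 0.0665], [1.0, 0.0008, -0.0003, -0.0003], [0.0004, -0.2482, 0.9687, -0.1499], [0.0, 0.0, 0.0, 1.0]]} 0.008
```

View pics/top0.png

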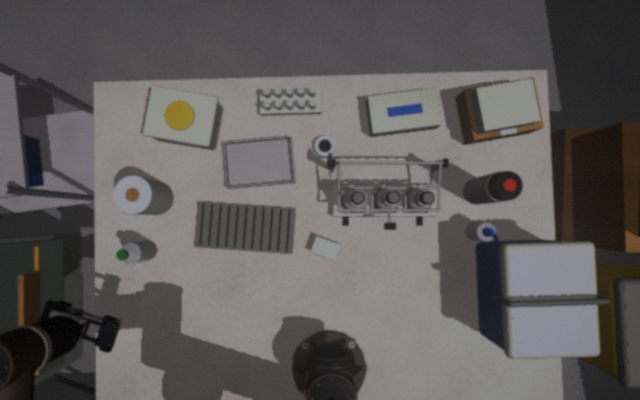

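View pics/side0.png

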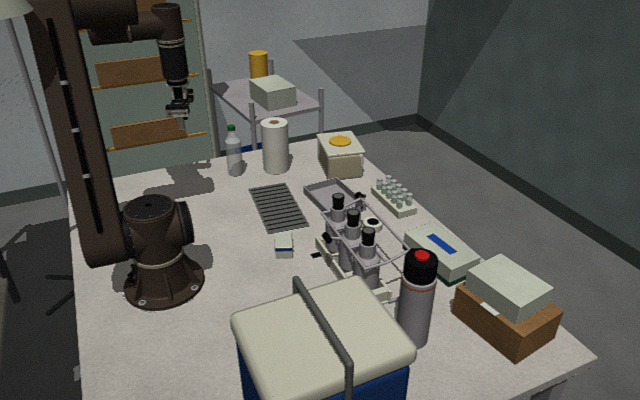

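The top view shows three stoppered flasks at about (354,198), (389,198) and (423,197). The frame handle is at (390,226), the tray at (258,161) and the mat at (245,227).

```bash
cat > h.py <<'E'
from station import arm
import cv2,numpy as np
from scipy.spatial.transform import Rotation as R
def ray(n,uv,z):
    """pixels -> world points on plane z"""
    m=arm.camera_model(n); T=np.array(m["camera_from_world"]); K=np.array(m["mtx"])
    uv=np.atleast_2d(uv).astype(float); c=-T[:3,:3].T@T[:3,3]
    d=(np.linalg.inv(K)@np.c_[uv,np.ones(len(uv))].T).T@T[:3,:3]
    return c+d*((z-c[2])/d[:,2])[:,None]
def cloud(n,d):
    m=arm.camera_model(n); T=np.array(m["camera_from_world"]); K=np.array(m["mtx"])
    v,u=np.indices(d.shape); p=np.stack([(u-K[0,2])/K[0,0]*d,(v-K[1,2])/K[1,1]*d,d],-1)
    return (p-T[:3,3])@T[:3,:3]
E
python3 - <<'E'
from h import *
im=cv2.imread("pics/top0.png"); d=np.load("pics/top0.npy"); P=cloud("top",d)
c=im[130:270,180:460]; cv2.imwrite("pics/c1.png",cv2.resize(c,None,fx=2.8,fy=2.8,interpolation=cv2.INTER_CUBIC))
v,u=np.indices(d.shape); roi=(u>325)&(u<445)&(v>150)&(v<240)
# stopper tops
m=(roi&(P[...,2]>.205)).astype(np.uint8); n,l,st,ce=cv2.connectedComponentsWithStats(m)
for i in range(1,n):
    if st[i,4]>20: q=P[l==i]; print("high",st[i],ce[i].round(1),np.median(q,0).round(4),ray("top",ce[i],.223).round(4))
g=cv2.cvtColor(im,cv2.COLOR_BGR2HSV)
m=((g[...,2]<60)&roi).astype(np.uint8); n,l,st,ce=cv2.connectedComponentsWithStats(m)
for i in range(1,n):
    if st[i,4]>25: q=P[l==i]; print("dark",st[i],ce[i].round(1),np.median(q,0).round(4))
# tray & mat
for nm,z,box in(("tray",.03,(215,130,302,194)),("mat",.005,(188,196,300,258))):
    x0,y0,x1,y1=box; r=im[y0:y1,x0:x1].astype(int)
    gg=r.sum(2)/3; bg=np.median(im[215:230,140:185].sum(2)/3)
    mm=(gg<bg-18).astype(np.uint8) if nm=="mat" else ((P[y0:y1,x0:x1,2]>.018)).astype(np.uint8)
    mm=cv2.morphologyEx(mm,cv2.MORPH_CLOSE,np.ones((9,9)))
    k=max(cv2.findContours(mm,0,1)[0],key=cv2.contourArea); rr=cv2.minAreaRect(k)
    b=cv2.boxPoints(rr)+[x0,y0]; w=ray("top",b,z); print(nm,b.round(1).tolist(),w.round(4).tolist(),w.mean(0).round(4))
    print(np.linalg.norm(np.diff(w,axis=0),axis=1))
for uv,z in(((390,226),.157),((345,221),.04),((419,221),.04),((331,162),.166),((446,162),.166)): print(uv,ray("top",uv,z).round(4),P[uv[1],uv[0]].round(4))
E
```

```text
high [352 191  13  14 143] [357.8 197.5] [ 0.5315 -0.0921  0.2217] [[ 0.5322 -0.092   0.223 ]]
high [387 191  14  13 144] [393.1 196.9] [ 0.5309 -0.1902  0.2226] [[ 0.5311 -0.1906  0.223 ]]
high [421 191  14  14 148] [427.5 197.4] [ 0.5279 -0.2869  0.2223] [[ 0.5274 -0.2864  0.223 ]]
dark [327 156  10  13  75] [330.8 163.1] [ 0.6398 -0.0219  0.1609]
dark [431 165   7   7  39] [434.  167.7] [ 0.6285 -0.3533  0.0404]
dark [407 189   6  19  43] [408.7 196.5] [ 0.5429 -0.2565  0.1074]
dark [374 192   5  16  38] [375.7 200.3] [ 0.5264 -0.1561  0.1062]
dark [385 192   7  11  40] [387.4 197.2] [ 0.5314 -0.177   0.2177]
dark [419 192   7  12  50] [421.7 197.6] [ 0.5279 -0.2739  0.2111]
dark [343 217   5   8  35] [345.2 220.5] [ 0.4671 -0.0675  0.0033]
dark [417 217   5   8  38] [419.  220.3] [ 0.4634 -0.3074  0.0023]
dark [385 223  10   6  51] [389.5 225.9] [ 0.4495 -0.1855  0.164 ]
tray [[215.0, 130.0], [301.0, 130.0], [301.0, 193.0], [215.0, 193.0]] [[0.77, 0.3428, 0.03], [0.7627, 0.0668, 0.03], [0.5601, 0.0721, 0.03], [0.5675, 0.3464, 0.03]] [0.6651 0.207  0.03  ]
[0.27602109 0.20267864 0.2744742 ]
mat [[192.4, 250.3], [196.3, 198.9], [300.0, 206.8], [296.1, 258.2]] [[0.386, 0.428, 0.005], [0.5517, 0.4126, 0.005], [0.5167, 0.0772, 0.005], [0.3511, 0.0942, 0.005]] [0.4514 0.253  0.005 ]
[0.16637161 0.33718585 0.1663903 ]
(390, 226) [[ 0.4493 -0.1893  0.157 ]] [ 0.4493 -0.1891  0.1579]
(345, 221) [[ 0.467  -0.0652  0.04  ]] [ 0.4669 -0.0672  0.0075]
(419, 221) [[ 0.4606 -0.2997  0.04  ]] [ 0.4603 -0.3066  0.0078]
(331, 162) [[ 0.6405 -0.022   0.166 ]] [ 0.6407 -0.022   0.1642]
(446, 162) [[ 0.6315 -0.3577  0.166 ]] [ 0.631  -0.3565  0.1706]
```

View pics/c1.png

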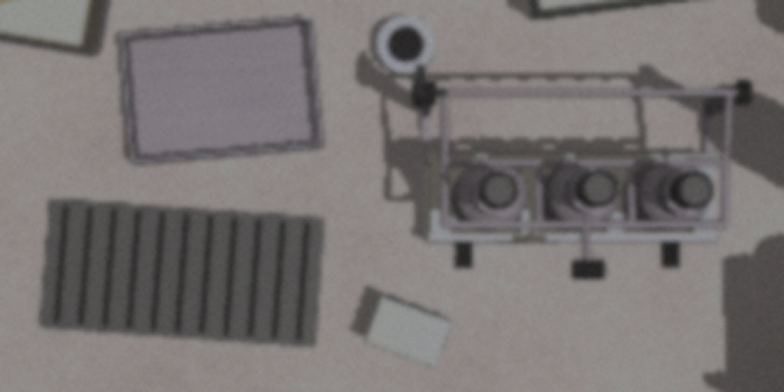

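The crop shows all three stoppers in place, the handle at the front centre, the tray and mat, and the swab box in front of the rack. I'm raising the arm and turning the tool first, and computing the tray and mat poses.

Request:
move_arm:
  rows: "0 0 10.3 0 0 -0.01 0.087; 0 0 10.3 0 0 -0.01 0.087; 0 0 10.3 0 0 -0.01 0.087; 0 0 10.3 0 0 -0.01 0.087; 0 0 10.3 0 0 -0.01 0.087; 0 0 10.3 0 0 -0.01 0.087; 0 0 10.3 0 0 -0.01 0.087; 0 0 0 0 0 0 0.087"
  squeeze: 40

```text
t: 1.1
eef_pos: [0.2218, 0.6377, 0.3049]
ee_rot: [-3.142, 0.001, -1.592]
force: [0.8, -1.0, -0.2]
width: 0.0869
gripper_force: 0.0
```

```bash
cat >> h.py <<'E'
def go(p,yaw=None,s=None):
    """tool-frame shift (mm) and z turn (deg) from the present pose to TCP p, tool down"""
    s=s or arm.get_state(); Rm=R.from_euler('xyz',s["ee_rot"]); yaw=s["ee_rot"][2] if yaw is None else yaw
    Rt=R.from_euler('xyz',[np.pi,0,yaw]); rv=np.degrees((Rm.inv()*Rt).as_rotvec())
    return "turn",rv.round(2).tolist(),"shift now",(Rm.inv().apply(np.array(p)-s["eef_pos"])*1000).round(1).tolist(),"shift turned",(Rt.inv().apply(np.array(p)-s["eef_pos"])*1000).round(1).tolist()
E
python3 - <<'E'
from h import *
s=arm.get_state();print(s["t"],s["eef_pos"],s["ee_rot"],s["width"])
for nm,c,z in(("tray",[(118,33),(308,18),(322,148),(132,160)],.032),("mat",[(48,200),(322,217),(315,345),(42,327)],.005)):
    w=ray("top",np.array(c)/2.8+[180,130],z); print(nm,w.round(4).tolist(),w.mean(0).round(4))
print(go([.532,-.092,.30],-1.596))
for i,uv in enumerate([(505,186),(484,230)]): print(ray("top",uv,[.27,.165][i]))
E
```

```text
1.1 [0.22182221 0.63771423 0.30494416] [-3.14150673e+00  8.07345233e-04 -1.59191360e+00] 0.08693913386907813
tray [[0.731, 0.3202, 0.032], [0.7425, 0.1026, 0.032], [0.5929, 0.0903, 0.032], [0.5851, 0.307, 0.032]] [0.6629 0.205  0.032 ]
mat [[0.5433, 0.41, 0.005], [0.515, 0.0935, 0.005], [0.3676, 0.1053, 0.005], [0.3969, 0.4193, 0.005]] [0.4557 0.257  0.005 ]
('turn', [-0.0, 0.05, 0.23], 'shift now', [723.0, -325.5, 4.4], 'shift turned', [721.7, -328.5, 4.9])
[[ 0.55043386 -0.48573587  0.27      ]]
[[ 0.43037942 -0.46085681  0.165     ]]
```

Request:
move_arm:
  rows: "0 0 0 0.03 -0.0135 0 0.087; 0 0 0 0.05 -0.0225 0 0.087; 0 0 0 0.05 -0.0225 0 0.087; 0 0 0 0.05 -0.0225 0 0.087; 0 0 0 0.05 -0.0225 0 0.087; 0 0 0 0.05 -0.0225 0 0.087; 0 0 0 0.05 -0.0225 0 0.087; 0 0 0 0.05 -0.0225 0 0.087"

```text
t: 2.1
eef_pos: [0.3843, 0.2519, 0.3041]
ee_rot: [3.141, -0.0, -1.588]
force: [0.7, 0.8, 0.1]
width: 0.0872
gripper_force: 0.0
```

Request:
move_arm:
  rows: "0 0 0 0.05 -0.0225 0 0.087; 0 0 0 0.05 -0.0225 0 0.087; 0 0 0 0.05 -0.0225 0 0.087; 0 0 0 0.05 -0.0225 0 0.087; 0 0 0 0.05 -0.0225 0 0.087; 0 0 0 0.05 -0.0225 0 0.087; 0 0 0 0.043 -0.0195 0 0.087; 0 0 0 0 0 0 0.087"

```text
t: 3.1
eef_pos: [0.5312, -0.0952, 0.303]
ee_rot: [3.139, -0.001, -1.593]
force: [-0.5, -0.2, -0.7]
width: 0.0869
gripper_force: 0.0
```

```bash
python3 - <<'E'
from h import *
print(go([.5315,-.092,.196],-1.596))
E
```

```text
('turn', [0.14, -0.03, 0.19], 'shift now', [-3.3, -0.5, 107.0], 'shift turned', [-3.2, -0.2, 107.0])
```

Request:
move_arm:
  rows: "0 0 0 -0.0032 0 0.027 0.087; 0 0 0 0 0 0.03 0.087; 0 0 0 0 0 0.03 0.087; 0 0 0 0 0 0.02 0.087; 0 0 0 0 0 0 0.087; 0 0 0 0 0 0 0.03; 0 0 0 0 0 0 0.03; 0 0 0 0 0 0 0.03"

```text
t: 4.1
eef_pos: [0.5314, -0.0893, 0.1983]
ee_rot: [-3.14, 0.0, -1.593]
force: [0.1, -0.3, 0.2]
width: 0.0626
gripper_force: 0.0
```

Request:
move_arm:
  rows: "0 0 0 0 0 0 0.03; 0 0 0 0 0 0 0.03; 0 0 0 0 0 0 0.03; 0 0 0 0 0 0 0.03"

```text
t: 4.6
eef_pos: [0.5317, -0.0894, 0.1978]
ee_rot: [-3.141, -0.0, -1.593]
force: [2.1, -0.5, -0.2]
width: 0.0364
gripper_force: 40.0
```

Request:
move_arm:
  rows: "5.73 0 0 0 0.0023 -0.0005 0.03; 5.73 0 0 0 0.0023 -0.0005 0.03; -7.64 0 0 0 -0.0031 -0.0007 0.03; -7.64 0 0 0 -0.0031 -0.0007 0.03; -7.64 0 0 0 -0.0031 -0.0007 0.03; 7.64 0 0 0 0.0031 -0.0007 0.03; 7.64 0 0 0 0.0031 -0.0007 0.03; 7.64 0 0 0 0.0031 -0.0007 0.03"

```text
t: 5.6
eef_pos: [0.5236, -0.0891, 0.1989]
ee_rot: [-2.947, 0.001, -1.595]
force: [7.6, -2.1, -24.3]
width: 0.0363
gripper_force: 40.0
```

Request:
move_arm:
  rows: "-7.64 0 0 0 -0.0031 0 0.03; -7.64 0 0 0 -0.0031 0 0.03; -7.64 0 0 0 -0.0031 0 0.03; 0 0 0 0 0 0 0.03; 7.64 0 0 0 0.0031 0 0.03; 7.64 0 0 0 0.0031 0 0.03; 7.64 0 0 0 0.0031 0 0.03; 0 0 0 0 0 0 0.03"

```text
t: 6.6
eef_pos: [0.5201, -0.0898, 0.202]
ee_rot: [-2.949, -0.0, -1.593]
force: [-1.7, 0.1, -17.9]
width: 0.0365
gripper_force: 40.0
```

Request:
move_arm:
  rows: "-7.64 0 0 0 -0.0031 0 0.03; -7.64 0 0 0 -0.0031 0 0.03; -7.64 0 0 0 -0.0031 0 0.03; 0 0 0 0 0 0 0.03"

```text
t: 7.1
eef_pos: [0.5385, -0.0899, 0.2066]
ee_rot: [2.937, -0.001, -1.592]
force: [-4.2, 0.2, 5.0]
width: 0.0363
gripper_force: 40.0
```

```bash
python3 - <<'E'
from h import *
s=arm.get_state();print(s["eef_pos"],s["ee_rot"],s["force"])
for n in("side","top"):
    im,d=arm.grab_frame(n)
    c=im[180:300,300:420] if n=="side" else im[150:245,320:450]
    cv2.imwrite(f"pics/{n}1.png",cv2.resize(c,(600,600*c.shape[0]//c.shape[1]),interpolation=cv2.INTER_CUBIC))
E
```

```text
[ 0.53853436 -0.0899368   0.20662766] [ 2.93703281e+00 -1.14370311e-03 -1.59224819e+00] [-4.2044786   0.21468536  4.9940112 ]
```

View pics/side1.png

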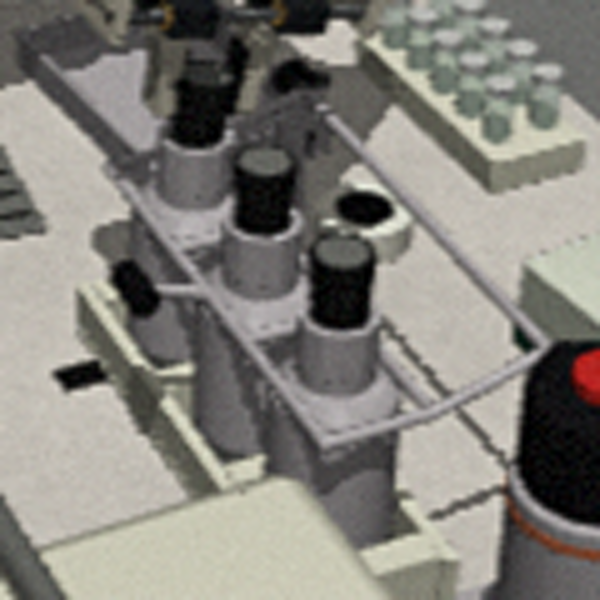

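Frame and flask are still down, and the stopper at upper left (200,110) is rising. I'm carrying on with the rocking.

Request:
move_arm:
  rows: "7.64 0 0 0 0.0016 -0.0007 0.03; 7.64 0 0 0 0.0016 -0.0007 0.03; 7.64 0 0 0 0.0016 -0.0007 0.03; 0 0 0 0 0 0 0.03; -7.64 0 0 0 -0.0016 -0.0007 0.03; -7.64 0 0 0 -0.0016 -0.0007 0.03; -7.64 0 0 0 -0.0016 -0.0007 0.03; 0 0 0 0 0 0 0.03"

```text
t: 8.2
eef_pos: [0.5395, -0.0895, 0.2095]
ee_rot: [2.941, -0.0, -1.593]
force: [5.6, -3.3, -9.3]
width: 0.0358
gripper_force: 40.0
```

Request:
move_arm:
  rows: "7.64 0 0 0 0.0016 -0.0007 0.03; 7.64 0 0 0 0.0016 -0.0007 0.03; 7.64 0 0 0 0.0016 -0.0007 0.03; 0 0 0 0 0 0 0.03"

```text
t: 8.7
eef_pos: [0.5268, -0.0897, 0.2119]
ee_rot: [-2.943, 0.001, -1.593]
force: [-2.8, -0.2, -13.5]
width: 0.0367
gripper_force: 40.0
```

Request:
move_arm:
  rows: "-7.64 0 0 0 -0.0004 -0.0006 0.03; -7.64 0 0 0 -0.0004 -0.0006 0.03; -7.64 0 0 0 -0.0004 -0.0006 0.03; 0 0 0 0 0 0 0.03; 7.64 0 0 0 0.0004 -0.0006 0.03; 7.64 0 0 0 0.0004 -0.0006 0.03; 7.64 0 0 0 0.0004 -0.0006 0.03; 0 0 0 0 0 0 0.03"

```text
t: 9.7
eef_pos: [0.5279, -0.0899, 0.2169]
ee_rot: [-2.942, 0.0, -1.593]
force: [-3.6, 0.6, -8.1]
width: 0.0365
gripper_force: 40.0
```

Request:
move_arm:
  rows: "-7.64 0 0 0 -0.0004 -0.0006 0.03; -7.64 0 0 0 -0.0004 -0.0006 0.03; -7.64 0 0 0 -0.0004 -0.0006 0.03; 0 0 0 0 0 0 0.03; 7.64 0 0 0 0.0004 -0.0006 0.03; 7.64 0 0 0 0.0004 -0.0006 0.03; 7.64 0 0 0 0.0004 -0.0006 0.03; 0 0 0 0 0 0 0.03"

```text
t: 10.7
eef_pos: [0.5294, -0.0897, 0.2222]
ee_rot: [-2.937, 0.001, -1.592]
force: [-1.2, 0.1, -0.7]
width: 0.0364
gripper_force: 40.0
```

Request:
move_arm:
  rows: "-5.8 0 0 0 -0.0003 -0.001 0.03; -5.8 0 0 0 -0.0003 -0.001 0.03; 0 0 0 0 0 -0.003 0.03; 0 0 0 0 0 -0.003 0.03; 0 0 0 0 0 -0.003 0.03"

```text
t: 11.32
eef_pos: [0.5325, -0.0885, 0.2293]
ee_rot: [3.138, 0.002, -1.594]
force: [2.4, 1.0, -23.9]
width: 0.0363
gripper_force: 40.0
```

```bash
python3 - <<'E'
from h import *
s=arm.get_state();print(s["eef_pos"],s["ee_rot"],s["force"])
im,d=arm.grab_frame("side")
c=im[150:270,300:420]
cv2.imwrite("pics/side2.png",cv2.resize(c,(480,480),interpolation=cv2.INTER_CUBIC))
E
```

```text
[ 0.53247078 -0.08847472  0.22930757] [ 3.13792413e+00  1.95092713e-03 -1.59353906e+00] [  2.40640863   1.00089967 -23.93718865]
```

View pics/side2.png

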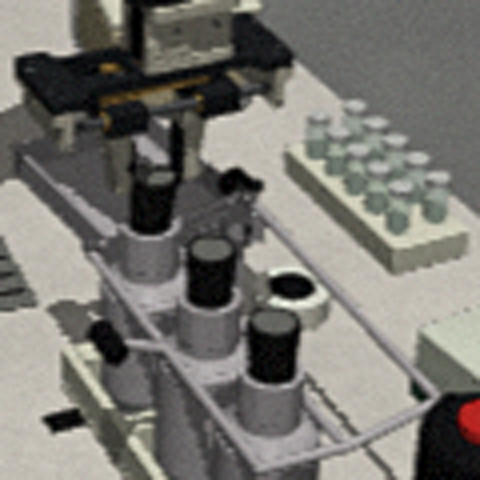

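The stopper top at (155,178) is still seated, so the fingers slid up it. I'm releasing and testing the turn centre in free air.

Request:
move_arm:
  rows: "0 0 0 0 0 0 0.087; 0 0 0 0 0 0 0.087; 0 0 0 0 0 0 0.087; 0 0 0 0 0 -0.03 0.087; 0 0 0 0 0 0 0.087; 0 0 0 0 0 0 0.087; 0 0 0 0 0 0 0.087"

```text
t: 12.25
eef_pos: [0.5311, -0.0895, 0.2609]
ee_rot: [3.138, -0.0, -1.593]
force: [0.3, 0.4, 1.0]
width: 0.0865
gripper_force: 0.0
```

Request:
move_arm:
  rows: "5.73 0 0 0 0 0 0.087; 5.73 0 0 0 0 0 0.087; 0 0 0 0 0 0 0.087; 0 0 0 0 0 0 0.087; 0 0 0 0 0 0 0.087"

```text
t: 12.88
eef_pos: [0.532, -0.0894, 0.2612]
ee_rot: [-2.945, -0.0, -1.593]
force: [-0.4, 0.6, 0.1]
width: 0.0873
gripper_force: 0.0
```

```bash
python3 - <<'E'
from h import *
s=arm.get_state();print(s["eef_pos"],s["ee_rot"],s["force"])
d=arm.grab_frame("top")[1]; P=cloud("top",d)
v,u=np.indices(d.shape)
for c in((357,197),(393,197),(427,197)):
    q=P[(abs(u-c[0])<9)&(abs(v-c[1])<9)]; q=q[(q[:,2]>.2)&(q[:,2]<.26)]; print(len(q),np.median(q,0).round(4) if len(q) else 0)
E
```

```text
[ 0.53201324 -0.08935781  0.26116965] [-2.94495622e+00 -1.60544131e-04 -1.59324857e+00] [-0.38690697  0.56482874  0.08503278]
0 0
143 [ 0.5312 -0.1903  0.2222]
148 [ 0.528  -0.287   0.2219]
```

Request:
move_arm:
  rows: "-7.64 0 0 0 -0.0031 0 0.087; -7.64 0 0 0 -0.0031 0 0.087; -7.64 0 0 0 -0.0031 0 0.087; 0 0 0 0 0 0 0.087; 0 0 0 0 0 0 0.087; 0 0 0 0 0 0 0.087"

```text
t: 13.68
eef_pos: [0.5403, -0.0897, 0.2625]
ee_rot: [2.941, 0.0, -1.593]
force: [-0.3, 0.0, 0.7]
width: 0.087
gripper_force: 0.0
```

Request:
move_arm:
  rows: "5.73 0 0 0 0.0023 0 0.087; 5.73 0 0 0 0.0023 0 0.087; 0 0 0 0.06 0 0 0.087;  0 0 0 0.06 0 0 0.087; 0 0 0 0 0 0 0.087; 0 0 0 0 0 0 0.087"

```text
t: 14.42
eef_pos: [0.5329, -0.2096, 0.2634]
ee_rot: [3.141, 0.0, -1.594]
force: [-0.3, -0.2, 0.7]
width: 0.0867
gripper_force: 0.0
```

```bash
python3 - <<'E'
from h import *
s=arm.get_state();print(s["eef_pos"],s["ee_rot"],s["force"])
im,d=arm.grab_frame("top"); P=cloud("top",d)
v,u=np.indices(d.shape); 
for c in((357,197),):
    q=P[(abs(u-c[0])<16)&(abs(v-c[1])<16)]; q=q[(q[:,2]>.2)&(q[:,2]<.26)]; print(len(q),np.median(q,0).round(4),np.percentile(q[:,2],[10,50,90]))
im,d=arm.grab_frame("side"); cv2.imwrite("pics/side3.png",cv2.resize(im[150:270,300:420],(480,480),interpolation=cv2.INTER_CUBIC))
E
```

```text
return _methods._mean(a, axis=axis, dtype=dtype,
  ret = um.true_divide(
Traceback (most recent call last):
IndexError: index -1 is out of bounds for axis 0 with size 0
```

```bash
python3 - <<'E'
from h import *
im,d=arm.grab_frame("side"); cv2.imwrite("pics/side3.png",cv2.resize(im[150:270,300:420],(480,480),interpolation=cv2.INTER_CUBIC)); np.save("pics/side3.npy",d)
P=cloud("side",d)
for y in(-.091,-.190,-.287):
    q=P[(abs(P[...,1]-y)<.03)&(abs(P[...,0]-.529)<.03)&(P[...,2]<.245)]
    z=q[:,2]; t=q[(z>np.percentile(z,99)-.006)]; print(y,np.percentile(z,[95,98,99.5]).round(4),t.mean(0).round(4))
E
```

```text
-0.091 [0.2008 0.2138 0.2177] [ 0.5142 -0.096   0.2154]
-0.19 [0.2222 0.2233 0.2237] [ 0.5289 -0.1928  0.2216]
-0.287 [0.2222 0.2237 0.2248] [ 0.5239 -0.2888  0.2217]
```

View pics/side3.png

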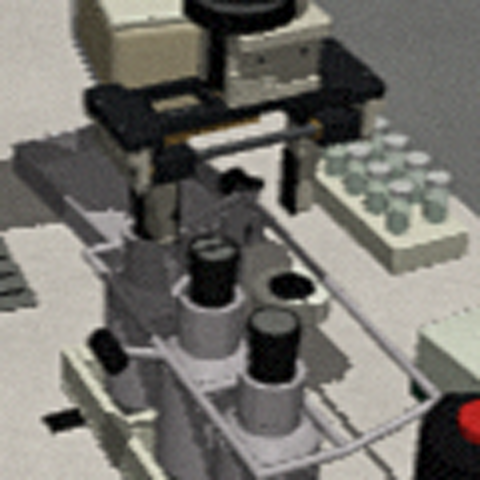

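Request:
move_arm:
  rows: "0 0 0 0 0 -0.05 0.087; 0 0 0 -0.02 0.03 -0.04 0.087; 0 0 0 -0.05 0.03 -0.03 0.087; 0 0 0 -0.05 0.03 0 0.087; 0 0 0 -0.05 0.03 0 0.087; 0 0 0 -0.05 0.03 0 0.087; 0 0 0 -0.05 0 0 0.087; 0 0 0 0 0 0 0.087"

```text
t: 15.52
eef_pos: [0.3903, 0.0647, 0.3819]
ee_rot: [3.14, 0.001, -1.586]
force: [-0.9, 0.2, -0.4]
width: 0.0868
gripper_force: 0.0
```

```bash
python3 - <<'E'
from h import *
s=arm.get_state();print(s["eef_pos"])
d=arm.grab_frame("top")[1]; P=cloud("top",d)
im,d2=arm.grab_frame("side"); cv2.imwrite("pics/side4.png",cv2.resize(im[150:270,300:420],(480,480),interpolation=cv2.INTER_CUBIC)); Q=cloud("side",d2)
for y in(-.091,-.190,-.287):
  for C in(P,Q):
    q=C[(abs(C[...,1]-y)<.03)&(abs(C[...,0]-.529)<.03)&(C[...,2]<.265)]
    z=q[:,2]; t=q[(z>np.percentile(z,99)-.006)]; print(y,np.percentile(z,[95,98,99.5]).round(4),t.mean(0).round(4))
E
```

```text
[0.39031829 0.06473477 0.3818931 ]
-0.091 [0.226  0.2276 0.2285] [ 0.5331 -0.0925  0.225 ]
-0.091 [0.2232 0.2242 0.2257] [ 0.5295 -0.0947  0.2226]
-0.19 [0.2248 0.2259 0.2288] [ 0.531  -0.1906  0.2239]
-0.19 [0.2224 0.2236 0.225 ] [ 0.5291 -0.1928  0.222 ]
-0.287 [0.2243 0.2254 0.2268] [ 0.5271 -0.2882  0.2229]
-0.287 [0.2228 0.2243 0.2256] [ 0.5241 -0.2889  0.2222]
```

View pics/side4.png

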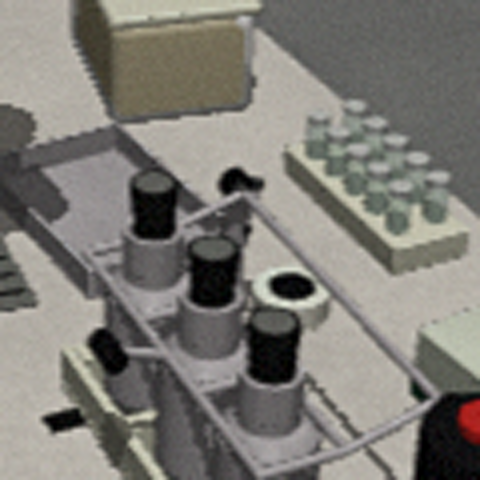

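Stopper 1's top is at 0.225, so it gained only about 1 mm. I'm going back with a 60 N grip, lower down.

```bash
python3 - <<'E'
from h import *
print(go([.5325,-.0925,.1935],-1.596))
E
```

```text
('turn', [0.11, 0.02, 0.37], 'shift now', [152.3, -145.0, 187.9], 'shift turned', [151.3, -145.7, 188.2])
```

Request:
move_arm:
  rows: "0 0 0.37 0.05 -0.0486 0 0.087; 0 0 0 0.05 -0.0486 0 0.087; 0 0 0 0.0513 -0.0486 0 0.087; 0 0 0 0 0 0.05 0.087; 0 0 0 0 0 0.05 0.087; 0 0 0 0 0 0.04 0.087; 0 0 0 0 0 0.03 0.087; 0 0 0 0 0 0.018 0.087"
  squeeze: 60

```text
t: 16.62
eef_pos: [0.5161, -0.0784, 0.1914]
ee_rot: [3.137, -0.001, -1.601]
force: [0.1, 0.2, 1.3]
width: 0.0871
gripper_force: 0.0
```

Request:
move_arm:
  rows: "0 0 0 0 0 0 0.087; 0 0 0 0 0 0 0.087"

```text
t: 16.88
eef_pos: [0.5176, -0.0776, 0.1941]
ee_rot: [3.14, -0.0, -1.6]
force: [0.9, -0.2, 0.4]
width: 0.0871
gripper_force: 0.0
```

Request:
move_arm:
  rows: "0 0 0.2 0.0145 -0.015 0 0.087; 0 0 0 0 0 0 0.087; 0 0 0 0 0 0 0.03; 0 0 0 0 0 0 0.03; 0 0 0 0 0 0 0.03; 0 0 0 0 0 0 0.03; 0 0 0 0 0 0 0.03; 0 0 0 0 0 0 0.03"

```text
t: 17.88
eef_pos: [0.532, -0.0919, 0.1933]
ee_rot: [3.14, -0.0, -1.603]
force: [-0.2, 0.2, -0.3]
width: 0.0356
gripper_force: 60.0
```

Request:
move_arm:
  rows: "0 0 0 0 0 0 0.03; 0 0 0 0 0 0 0.03"

```text
t: 18.12
eef_pos: [0.5319, -0.0919, 0.1933]
ee_rot: [3.139, 0.0, -1.603]
force: [0.2, 0.5, 0.2]
width: 0.0365
gripper_force: 60.0
```

Request:
move_arm:
  rows: "5.73 0 0 0 0.0019 0 0.03; 5.73 0 0 0 0.0019 0 0.03; 0 0 0 0 0 0 0.03; 0 0 0 0 0 0 0.03"

```text
t: 18.62
eef_pos: [0.5284, -0.092, 0.195]
ee_rot: [-2.941, -0.0, -1.602]
force: [-2.8, 0.4, 11.3]
width: 0.0364
gripper_force: 66.8
```

Request:
move_arm:
  rows: "-7.64 0 0 0 -0.0025 0.0002 0.03; -7.64 0 0 0 -0.0025 0.0002 0.03; -7.64 0 0 0 -0.0025 0.0002 0.03; 0 0 0 0 0 0 0.03; 0 0 0 0 0 0 0.03"

```text
t: 19.25
eef_pos: [0.538, -0.0927, 0.1948]
ee_rot: [2.944, -0.001, -1.603]
force: [1.4, -1.2, 9.3]
width: 0.0358
gripper_force: 67.6
```

Request:
move_arm:
  rows: "7.64 0 0 0 0.0025 -0.0005 0.03; 7.64 0 0 0 0.0025 -0.0005 0.03; 7.64 0 0 0 0.0025 -0.0005 0.03; 0 0 0 0 0 0 0.03"

```text
t: 19.75
eef_pos: [0.5255, -0.0923, 0.1952]
ee_rot: [-2.943, -0.0, -1.603]
force: [-0.9, -1.5, -0.4]
width: 0.0362
gripper_force: 67.8
```

Request:
move_arm:
  rows: "-7.64 0 0 0 -0.0025 -0.0005 0.03; -7.64 0 0 0 -0.0025 -0.0005 0.03; -7.64 0 0 0 -0.0025 -0.0005 0.03; 0 0 0 0 0 0 0.03"

```text
t: 20.25
eef_pos: [0.5392, -0.0922, 0.1952]
ee_rot: [2.937, -0.001, -1.603]
force: [6.5, -4.0, -5.9]
width: 0.0361
gripper_force: 64.7
```

Request:
move_arm:
  rows: "7.64 0 0 0 0.0025 -0.0005 0.03; 7.64 0 0 0 0.0025 -0.0005 0.03; 7.64 0 0 0 0.0025 -0.0005 0.03; 0 0 0 0 0 0 0.03"

```text
t: 20.75
eef_pos: [0.5237, -0.0924, 0.1964]
ee_rot: [-2.951, -0.001, -1.603]
force: [0.3, -4.2, -14.7]
width: 0.0359
gripper_force: 60.0
```

Request:
move_arm:
  rows: "-7.64 0 0 0 -0.0025 -0.0005 0.03; -7.64 0 0 0 -0.0025 -0.0005 0.03; -7.64 0 0 0 -0.0025 -0.0005 0.03; 0 0 0 0 0 0 0.03"

```text
t: 21.25
eef_pos: [0.5391, -0.0912, 0.197]
ee_rot: [2.932, 0.001, -1.604]
force: [4.0, -0.8, -21.2]
width: 0.0357
gripper_force: 60.0
```

Request:
move_arm:
  rows: "7.64 0 0 0 0.0025 0.0002 0.03; 7.64 0 0 0 0.0025 0.0002 0.03; 7.64 0 0 0 0.0025 0.0002 0.03; 0 0 0 0 0 0 0.03"

```text
t: 21.75
eef_pos: [0.5238, -0.0923, 0.1983]
ee_rot: [-2.953, -0.001, -1.603]
force: [-1.6, -4.4, -17.1]
width: 0.0358
gripper_force: 60.0
```

Request:
move_arm:
  rows: "-7.64 0 0 0 -0.0025 0.0002 0.03; -7.64 0 0 0 -0.0025 0.0002 0.03; -7.64 0 0 0 -0.0025 0.0002 0.03; 0 0 0 0 0 0 0.03"

```text
t: 22.25
eef_pos: [0.5394, -0.0914, 0.1978]
ee_rot: [2.933, 0.001, -1.603]
force: [2.7, -0.8, -20.1]
width: 0.0359
gripper_force: 60.0
```

Request:
move_arm:
  rows: "7.64 0 0 0 0.0025 0.0002 0.03; 7.64 0 0 0 0.0025 0.0002 0.03; 7.64 0 0 0 0.0025 0.0002 0.03; 0 0 0 0 0 0 0.03"

```text
t: 22.75
eef_pos: [0.5242, -0.0924, 0.1995]
ee_rot: [-2.95, -0.001, -1.603]
force: [-1.5, -4.6, -20.0]
width: 0.0356
gripper_force: 60.0
```

Request:
move_arm:
  rows: "-7.64 0 0 0 -0.0025 0.0002 0.03; -7.64 0 0 0 -0.0025 0.0002 0.03; -7.64 0 0 0 -0.0025 0.0002 0.03; 0 0 0 0 0 0 0.03"

```text
t: 23.25
eef_pos: [0.54, -0.0922, 0.2005]
ee_rot: [2.936, -0.0, -1.602]
force: [-0.9, 0.3, -5.3]
width: 0.0361
gripper_force: 60.0
```

Request:
move_arm:
  rows: "7.64 0 0 0 0.0025 -0.0002 0.03; 7.64 0 0 0 0.0025 -0.0002 0.03; 7.64 0 0 0 0.0025 -0.0002 0.03; 0 0 0 0 0 0 0.03; -7.64 0 0 0 -0.0025 -0.0002 0.03; -7.64 0 0 0 -0.0025 -0.0002 0.03; -7.64 0 0 0 -0.0025 -0.0002 0.03; 0 0 0 0 0 0 0.03"

```text
t: 24.25
eef_pos: [0.5399, -0.092, 0.2032]
ee_rot: [2.938, -0.0, -1.602]
force: [1.5, -0.2, -2.0]
width: 0.036
gripper_force: 60.0
```

Request:
move_arm:
  rows: "7.64 0 0 0 0.0025 -0.0002 0.03; 7.64 0 0 0 0.0025 -0.0002 0.03; 7.64 0 0 0 0.0025 -0.0002 0.03; 0 0 0 0 0 0 0.03; -7.64 0 0 0 -0.0025 -0.0002 0.03; -7.64 0 0 0 -0.0025 -0.0002 0.03; -7.64 0 0 0 -0.0025 -0.0002 0.03; 0 0 0 0 0 0 0.03"

```text
t: 25.25
eef_pos: [0.5393, -0.0921, 0.2048]
ee_rot: [2.936, -0.0, -1.602]
force: [0.9, -0.2, 0.6]
width: 0.0359
gripper_force: 60.0
```

Request:
move_arm:
  rows: "7.64 0 0 0 0.0025 -0.0002 0.03; 7.64 0 0 0 0.0025 -0.0002 0.03; 7.64 0 0 0 0.0025 -0.0002 0.03; 0 0 0 0 0 0 0.03; -7.64 0 0 0 -0.0025 -0.0002 0.03; -7.64 0 0 0 -0.0025 -0.0002 0.03; -7.64 0 0 0 -0.0025 -0.0002 0.03; 0 0 0 0 0 0 0.03"

```text
t: 26.25
eef_pos: [0.5405, -0.0925, 0.2098]
ee_rot: [2.939, -0.001, -1.601]
force: [-1.2, 1.4, 12.4]
width: 0.0361
gripper_force: 60.0
```

```bash
python3 - <<'E'
from h import *
im,d=arm.grab_frame("side"); a=cv2.resize(im[180:240,310:370],(480,480),interpolation=cv2.INTER_CUBIC)
a=cv2.convertScaleAbs(a,alpha=1.6,beta=20); cv2.imwrite("pics/side5.png",a)
E
```

```text
(no output)
```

View pics/side5.png

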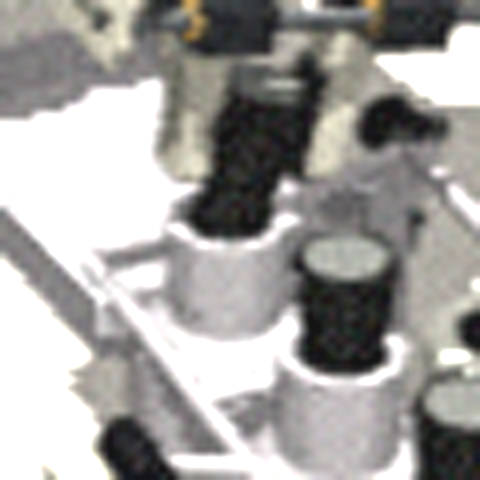

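The left stopper now stands about 16 mm higher, held between the fingers and tilted; its foot is at (235,225). Finishing this one.

Request:
move_arm:
  rows: "7.64 0 0 0 0.0025 -0.0004 0.03; 7.64 0 0 0 0.0025 -0.0004 0.03; 7.64 0 0 0 0.0025 -0.0004 0.03; 0 0 0 0 0 0 0.03; -7.64 0 0 0 -0.0025 -0.0004 0.03; -7.64 0 0 0 -0.0025 -0.0004 0.03; -7.64 0 0 0 -0.0025 -0.0004 0.03; 0 0 0 0 0 0 0.03"

```text
t: 27.3
eef_pos: [0.5405, -0.0922, 0.2107]
ee_rot: [2.937, -0.001, -1.602]
force: [1.1, -0.1, 2.3]
width: 0.0357
gripper_force: 60.0
```

Request:
move_arm:
  rows: "5.73 0 0 0 0.0019 -0.0005 0.03; 5.73 0 0 0 0.0019 -0.0005 0.03; 0 0 0 0 0 -0.002 0.03; 0 0 0 0 0 -0.002 0.03; 0 0 0 0 0 0 0.03"

```text
t: 27.92
eef_pos: [0.5331, -0.0918, 0.2162]
ee_rot: [3.139, 0.0, -1.603]
force: [0.9, 0.5, -0.8]
width: 0.0358
gripper_force: 60.0
```

Request:
move_arm:
  rows: "0 0 0 0 0 -0.005 0.03; 0 0 0 0 0 -0.01 0.03; 0 0 0 0 0 -0.02 0.03; 0 0 0 0 0 -0.02 0.03; 0 0 0 0 0 0 0.03"

```text
t: 28.55
eef_pos: [0.5331, -0.0919, 0.2731]
ee_rot: [-3.14, 0.0, -1.603]
force: [-0.3, -0.6, -1.5]
width: 0.0359
gripper_force: 60.0
```

```bash
cat >> h.py <<'E'
def tray(vis=None):
    im,d=arm.grab_frame("top"); P=cloud("top",d); x,y,z=np.moveaxis(P,-1,0)
    m=((x>.52)&(x<.8)&(y>.04)&(y<.38)&(z>.016)&(z<.045)).astype(np.uint8)
    n,l,st,_=cv2.connectedComponentsWithStats(cv2.dilate(m,np.ones((3,3)))); i=1+np.argmax(st[1:,4])
    q=ray("top",np.argwhere((l==i)&(m>0))[:,::-1],.032)[:,:2].astype(np.float32)
    return cv2.minAreaRect(q)
E
python3 - <<'E'
from h import *
s=arm.get_state();print(s["eef_pos"],s["force"],s["width"]); print(tray())
print(go([.663,.265,.26],-1.596))
E
```

```text
[ 0.53309775 -0.09192884  0.27307984] [-0.28204662 -0.59994801 -1.53390376] 0.0358831511496136
((0.6263371109962463, 0.19292587041854858), (0.14942914247512817, 0.22001802921295166), 3.6967451572418213)
('turn', [0.05, 0.03, -0.41], 'shift now', [-360.9, -119.0, 11.8], 'shift turned', [-360.0, -121.5, 11.7])
```

Request:
move_arm:
  rows: "0 0 0 -0.03 -0.008 0 0.03; 0 0 0 -0.05 -0.0135 0 0.03; 0 0 0 -0.05 -0.0135 0 0.03; 0 0 0 -0.05 -0.0135 0 0.03; 0 0 0 -0.05 -0.0135 0 0.03; 0 0 0 -0.05 -0.0135 0 0.03; 0 0 0 -0.05 -0.0085 0 0.03; 0 0 0 -0.018 0 0 0.03"

```text
t: 29.6
eef_pos: [0.627, 0.2556, 0.2686]
ee_rot: [3.137, -0.001, -1.601]
force: [0.4, -0.7, -0.7]
width: 0.036
gripper_force: 60.0
```

```bash
python3 - <<'E'
from h import *
s=arm.get_state();print(s["eef_pos"],s["force"],s["width"])
im,d=arm.grab_frame("top"); 
cv2.imwrite("pics/top2.png",cv2.resize(im[120:260,180:460],None,fx=2.5,fy=2.5,interpolation=cv2.INTER_CUBIC))
print(go([.628,.255,.046],-1.596))
E
```

```text
[0.62700814 0.25559699 0.26857211] [ 0.42926881 -0.70310444 -0.70085183] 0.03596128767536217
('turn', [0.26, -0.06, -0.29], 'shift now', [1.1, -2.2, 222.7], 'shift turned', [1.4, -1.2, 222.7])
```

View pics/top2.png

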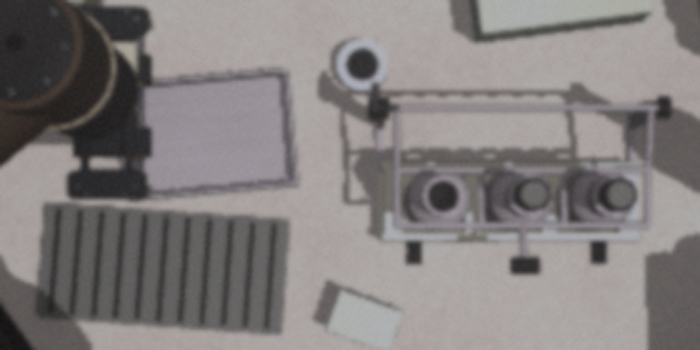

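The flask 1 bore is open at (443,195). The tray was knocked towards the robot: its right-hand corners are now at (285,70) and (297,185), which matches the measurement. Lowering the stopper.

Request:
move_arm:
  rows: "0 0 0 0 0 0.05 0.03; 0 0 0 0 0 0.05 0.03; 0 0 0 0 0 0.05 0.03; 0 0 0 0 0 0.04 0.03; 0 0 0 0 0 0.02 0.03; 0 0 0 0 0 0.011 0.03; 0 0 0 0 0 0 0.03; 0 0 0 0 0 0 0.03"

```text
t: 30.65
eef_pos: [0.6273, 0.2534, 0.0509]
ee_rot: [3.141, 0.001, -1.603]
force: [-0.2, 0.2, 0.7]
width: 0.0362
gripper_force: 60.0
```

Request:
move_arm:
  rows: "0 0 0 0 0 0 0.055; 0 0 0 0 0 0 0.055; 0 0 0 0 0 0 0.055; 0 0 0 0 0 -0.01 0.055; 0 0 0 0 0 -0.03 0.055; 0 0 0 0 0 -0.04 0.055; 0 0 0 0 0 -0.05 0.087; 0 0 0 0 0 -0.05 0.087"

```text
t: 31.65
eef_pos: [0.627, 0.253, 0.2322]
ee_rot: [3.14, 0.0, -1.603]
force: [-0.0, 0.8, 1.0]
width: 0.0694
gripper_force: 0.0
```

Request:
move_arm:
  rows: "0 0 0 0 0 -0.06 0.087; 0 0 0 0.04 0.008 0 0.087; 0 0 0 0.055 0.012 0 0.087; 0 0 0 0.055 0.012 0 0.087; 0 0 0 0.055 0.012 0 0.087; 0 0 0 0.055 0.012 0 0.087; 0 0 0 0.055 0.012 0 0.087; 0 0 0 0.055 0.012 0 0.087"

```text
t: 32.65
eef_pos: [0.5346, -0.1157, 0.2911]
ee_rot: [3.141, 0.0, -1.603]
force: [0.5, -0.5, 0.6]
width: 0.087
gripper_force: 0.0
```

```bash
python3 - <<'E'
from h import *
s=arm.get_state();print(s["eef_pos"],s["force"],s["width"])
d=arm.grab_frame("top")[1]; P=cloud("top",d); q=P[(P[...,2]>.05)&(P[...,2]<.12)&(abs(P[...,0]-.626)<.07)&(abs(P[...,1]-.19)<.1)]; print(len(q),q.mean(0) if len(q) else 0)
print(tray())
print(go([.5311,-.1905,.1935],-1.596))
E
```

```text
[ 0.53462186 -0.11570776  0.29107105] [ 0.53997502 -0.47130734  0.60520578] 0.08704861214716274
118 [0.62530648 0.25198299 0.07168841]
((0.6259014010429382, 0.19289042055606842), (0.15030349791049957, 0.22003258764743805), 3.696744680404663)
('turn', [0.09, -0.03, -0.64], 'shift now', [72.5, -0.2, 97.7], 'shift turned', [72.5, 0.8, 97.6])
```

Request:
move_arm:
  rows: "0 0 -0.6 0.04 0 0 0.087; 0 0 0 0.0325 0 0 0.087; 0 0 0 0 0 0.03 0.087; 0 0 0 0 0 0.035 0.087; 0 0 0 0 0 0.0325 0.087; 0 0 0 0 0 0 0.087; 0 0 0 0 0 0 0.03; 0 0 0 0 0 0 0.03"

```text
t: 33.75
eef_pos: [0.5341, -0.1865, 0.1943]
ee_rot: [-3.141, -0.0, -1.592]
force: [-0.5, 1.0, 0.6]
width: 0.0723
gripper_force: 0.0
```

Request:
move_arm:
  rows: "0 0 0 0 0 0 0.03; 0 0 0 0 0 0 0.03; 0 0 0 0 0 0 0.03; 0 0 0 0 0 0 0.03; 0 0 0 0 0 0 0.03"

```text
t: 34.38
eef_pos: [0.5321, -0.1867, 0.1925]
ee_rot: [3.137, -0.0, -1.593]
force: [-5.5, 0.0, 5.2]
width: 0.0361
gripper_force: 60.0
```

Request:
move_arm:
  rows: "5.73 0 0 0 0.0025 0 0.03; 5.73 0 0 0 0.0025 0 0.03; -7.64 0 0 0 -0.0025 -0.0001 0.03; -7.64 0 0 0 -0.0025 -0.0001 0.03; -7.64 0 0 0 -0.0025 -0.0001 0.03; 7.64 0 0 0 0.0025 -0.0002 0.03; 7.64 0 0 0 0.0025 -0.0002 0.03; 7.64 0 0 0 0.0025 -0.0002 0.03"

```text
t: 35.38
eef_pos: [0.5286, -0.1868, 0.1946]
ee_rot: [-2.94, -0.001, -1.592]
force: [1.4, -2.9, 2.7]
width: 0.0357
gripper_force: 93.2
```

Request:
move_arm:
  rows: "0 0 0 0 0 0 0.03; -7.64 0 0 0 -0.0025 -0.0002 0.03; -7.64 0 0 0 -0.0025 -0.0002 0.03; -7.64 0 0 0 -0.0025 -0.0002 0.03; 0 0 0 0 0 0 0.03; 7.64 0 0 0 0.0025 -0.0002 0.03; 7.64 0 0 0 0.0025 -0.0002 0.03; 7.64 0 0 0 0.0025 -0.0002 0.03"

```text
t: 36.38
eef_pos: [0.5271, -0.1863, 0.1948]
ee_rot: [-2.945, 0.0, -1.593]
force: [1.0, -2.1, -4.0]
width: 0.036
gripper_force: 80.1
```

Request:
move_arm:
  rows: "0 0 0 0 0 0 0.03; -7.64 0 0 0 -0.0025 -0.0002 0.03; -7.64 0 0 0 -0.0025 -0.0002 0.03; -7.64 0 0 0 -0.0025 -0.0002 0.03; 0 0 0 0 0 0 0.03; 7.64 0 0 0 0.0025 -0.0002 0.03; 7.64 0 0 0 0.0025 -0.0002 0.03; 7.64 0 0 0 0.0025 -0.0002 0.03"

```text
t: 37.38
eef_pos: [0.5248, -0.1859, 0.1953]
ee_rot: [-2.947, 0.002, -1.594]
force: [2.2, -3.6, -17.5]
width: 0.0359
gripper_force: 64.2
```

Request:
move_arm:
  rows: "0 0 0 0 0 0 0.03; -7.64 0 0 0 -0.0025 -0.0002 0.03; -7.64 0 0 0 -0.0025 -0.0002 0.03; -7.64 0 0 0 -0.0025 -0.0002 0.03; 0 0 0 0 0 0 0.03; 7.64 0 0 0 0.0025 -0.0002 0.03; 7.64 0 0 0 0.0025 -0.0002 0.03; 7.64 0 0 0 0.0025 -0.0002 0.03"

```text
t: 38.38
eef_pos: [0.5242, -0.1856, 0.1972]
ee_rot: [-2.948, 0.002, -1.594]
force: [-2.3, 2.2, -22.7]
width: 0.0359
gripper_force: 60.0
```

Request:
move_arm:
  rows: "0 0 0 0 0 0 0.03; -7.64 0 0 0 -0.0025 0.0001 0.03; -7.64 0 0 0 -0.0025 0.0001 0.03; -7.64 0 0 0 -0.0025 0.0001 0.03; 0 0 0 0 0 0 0.03; 7.64 0 0 0 0.0025 0.0001 0.03; 7.64 0 0 0 0.0025 0.0001 0.03; 7.64 0 0 0 0.0025 0.0001 0.03"

```text
t: 39.38
eef_pos: [0.5273, -0.1866, 0.2016]
ee_rot: [-2.94, -0.0, -1.593]
force: [-2.5, -1.7, -12.8]
width: 0.0358
gripper_force: 60.0
```

Request:
move_arm:
  rows: "0 0 0 0 0 0 0.03; -7.64 0 0 0 -0.0025 0 0.03; -7.64 0 0 0 -0.0025 0 0.03; -7.64 0 0 0 -0.0025 0 0.03; 0 0 0 0 0 0 0.03; 7.64 0 0 0 0.0025 0 0.03; 7.64 0 0 0 0.0025 0 0.03; 7.64 0 0 0 0.0025 0 0.03"

```text
t: 40.38
eef_pos: [0.5274, -0.1863, 0.2024]
ee_rot: [-2.939, 0.001, -1.593]
force: [-1.1, -1.6, -12.9]
width: 0.0357
gripper_force: 60.0
```

Request:
move_arm:
  rows: "0 0 0 0 0 0 0.03; -7.64 0 0 0 -0.0025 -0.0001 0.03; -7.64 0 0 0 -0.0025 -0.0001 0.03; -7.64 0 0 0 -0.0025 -0.0001 0.03; 0 0 0 0 0 0 0.03; 7.64 0 0 0 0.0025 -0.0001 0.03; 7.64 0 0 0 0.0025 -0.0001 0.03; 7.64 0 0 0 0.0025 -0.0001 0.03"

```text
t: 41.38
eef_pos: [0.5276, -0.1865, 0.2033]
ee_rot: [-2.943, 0.0, -1.593]
force: [-1.0, -2.1, -13.8]
width: 0.0359
gripper_force: 60.0
```

Gaining well. Continuing a bit faster.

Request:
move_arm:
  rows: "0 0 0 0 0 0 0.03; -7.64 0 0 0 -0.0025 -0.0003 0.03; -7.64 0 0 0 -0.0025 -0.0003 0.03; -7.64 0 0 0 -0.0025 -0.0003 0.03; 0 0 0 0 0 0 0.03; 7.64 0 0 0 0.0025 -0.0003 0.03; 7.64 0 0 0 0.0025 -0.0003 0.03; 7.64 0 0 0 0.0025 -0.0003 0.03"

```text
t: 42.38
eef_pos: [0.5298, -0.1872, 0.2094]
ee_rot: [-2.94, -0.002, -1.592]
force: [-6.0, -1.7, 3.6]
width: 0.0363
gripper_force: 60.0
```

Request:
move_arm:
  rows: "0 0 0 0 0 0 0.03; -7.64 0 0 0 -0.0025 -0.0002 0.03; -7.64 0 0 0 -0.0025 -0.0002 0.03; -7.64 0 0 0 -0.0025 -0.0002 0.03; 0 0 0 0 0 0 0.03; 7.64 0 0 0 0.0025 -0.0002 0.03; 7.64 0 0 0 0.0025 -0.0002 0.03; 7.64 0 0 0 0.0025 -0.0002 0.03"

```text
t: 43.38
eef_pos: [0.529, -0.1869, 0.2102]
ee_rot: [-2.941, -0.001, -1.592]
force: [-6.6, -0.8, -0.1]
width: 0.0361
gripper_force: 60.0
```

Request:
move_arm:
  rows: "0 0 0 0 0 0 0.03; -7.64 0 0 0 -0.0025 -0.0002 0.03; -7.64 0 0 0 -0.0025 -0.0002 0.03; -7.64 0 0 0 -0.0025 -0.0002 0.03; 0 0 0 0 0 0 0.03; 7.64 0 0 0 0.0025 -0.0002 0.03; 7.64 0 0 0 0.0025 -0.0002 0.03; 7.64 0 0 0 0.0025 -0.0002 0.03"

```text
t: 44.38
eef_pos: [0.5284, -0.1866, 0.212]
ee_rot: [-2.938, -0.0, -1.593]
force: [-2.9, -1.0, -2.4]
width: 0.0362
gripper_force: 60.0
```

Request:
move_arm:
  rows: "0 0 0 0 0 0 0.03; -7.64 0 0 0 -0.0025 -0.0002 0.03; -7.64 0 0 0 -0.0025 -0.0002 0.03; -7.64 0 0 0 -0.0025 -0.0002 0.03; 0 0 0 0 0 0 0.03; 7.64 0 0 0 0.0025 -0.0002 0.03; 7.64 0 0 0 0.0025 -0.0002 0.03; 7.64 0 0 0 0.0025 -0.0002 0.03"

```text
t: 45.38
eef_pos: [0.5291, -0.1865, 0.2145]
ee_rot: [-2.936, -0.0, -1.592]
force: [-0.3, 0.1, -1.3]
width: 0.036
gripper_force: 60.0
```

Request:
move_arm:
  rows: "-5.8 0 0 0 -0.0019 -0.0005 0.03; -5.8 0 0 0 -0.0019 -0.0005 0.03; 0 0 0 0 0 -0.002 0.03; 0 0 0 0 0 -0.002 0.03; 0 0 0 0 0 0 0.03"

```text
t: 46.0
eef_pos: [0.5317, -0.1865, 0.2191]
ee_rot: [3.139, 0.0, -1.593]
force: [-0.0, -0.3, -1.2]
width: 0.0363
gripper_force: 60.0
```

Request:
move_arm:
  rows: "0 0 0 0 0 -0.01 0.03; 0 0 0 0 0 -0.02 0.03; 0 0 0 0 0 -0.025 0.03; 0 0 0 -0.03 -0.006 0 0.03; 0 0 0 -0.05 -0.012 0 0.03; 0 0 0 -0.05 -0.012 0 0.03; 0 0 0 -0.05 -0.012 0 0.03; 0 0 0 -0.05 -0.012 0 0.03"

```text
t: 47.0
eef_pos: [0.5913, 0.0439, 0.2744]
ee_rot: [3.138, 0.001, -1.593]
force: [1.3, -0.6, -1.2]
width: 0.036
gripper_force: 60.0
```

Request:
move_arm:
  rows: "0 0 0 -0.05 -0.012 0 0.03; 0 0 0 -0.05 -0.012 0 0.03; 0 0 0 -0.05 -0.01 0 0.03; 0 0 0 0 0 0 0.03; 0 0 0 0 0 0 0.03"

```text
t: 47.62
eef_pos: [0.6282, 0.1915, 0.2734]
ee_rot: [3.137, -0.0, -1.592]
force: [0.4, -0.0, -1.5]
width: 0.0364
gripper_force: 60.0
```

```bash
python3 - <<'E'
from h import *
s=arm.get_state();print(s["force"],s["width"]); print(go([.628,.190,.05],-1.596))
E
```

```text
[ 0.39036434 -0.02302587 -1.52460138] 0.03637419929259586
('turn', [0.27, -0.0, 0.23], 'shift now', [1.5, -0.9, 223.4], 'shift turned', [1.5, 0.2, 223.4])
```

Request:
move_arm:
  rows: "0 0 0 0 0 0.05 0.03; 0 0 0 0 0 0.05 0.03; 0 0 0 0 0 0.05 0.03; 0 0 0 0 0 0.04 0.03; 0 0 0 0 0 0.02 0.03; 0 0 0 0 0 0.0134 0.03; 0 0 0 0 0 0 0.03; 0 0 0 0 0 0 0.03"

```text
t: 48.62
eef_pos: [0.6281, 0.1916, 0.051]
ee_rot: [3.138, 0.001, -1.593]
force: [0.2, 0.8, -1.1]
width: 0.0362
gripper_force: 60.0
```

Request:
move_arm:
  rows: "0 0 0 0 0 0 0.055; 0 0 0 0 0 0 0.055; 0 0 0 0 0 0 0.055; 0 0 0 0 0 -0.01 0.055; 0 0 0 0 0 -0.03 0.055; 0 0 0 0 0 -0.04 0.055; 0 0 0 0 0 -0.05 0.087; 0 0 0 0 0 -0.05 0.087"

```text
t: 49.62
eef_pos: [0.628, 0.1914, 0.2321]
ee_rot: [3.137, 0.0, -1.593]
force: [0.7, -0.1, 0.5]
width: 0.0695
gripper_force: 0.0
```

Request:
move_arm:
  rows: "0 0 0 0 0 -0.06 0.087; 0 0 0 0.05 0.01 0 0.087; 0 0 0 0.06 0.012 0 0.087; 0 0 0 0.06 0.012 0 0.087; 0 0 0 0.06 0.012 0 0.087; 0 0 0 0.06 0.012 0 0.087; 0 0 0 0.06 0.012 0 0.087; 0 0 0 0.06 0.012 0 0.087"

```text
t: 50.62
eef_pos: [0.5368, -0.2184, 0.2912]
ee_rot: [3.138, -0.0, -1.592]
force: [1.3, 0.9, -0.4]
width: 0.0871
gripper_force: 0.0
```

Request:
move_arm:
  rows: "0 0 0 0.055 0.012 0 0.087; 0 0 0 0 0 0 0.087; 0 0 0 0 0 0 0.087"

```text
t: 51.0
eef_pos: [0.5241, -0.2715, 0.2906]
ee_rot: [3.137, 0.0, -1.594]
force: [-0.6, 0.0, -0.1]
width: 0.0869
gripper_force: 0.0
```

```bash
python3 - <<'E'
from h import *
s=arm.get_state();print(s["eef_pos"],s["width"])
d=arm.grab_frame("top")[1]; P=cloud("top",d); q=P[(P[...,2]>.05)&(P[...,2]<.12)&(abs(P[...,0]-.626)<.07)&(abs(P[...,1]-.19)<.1)]
for a,b in((.22,.3),(.1,.22)):
    t=q[(q[:,1]>a)&(q[:,1]<b)]; print(len(t),t.mean(0) if len(t) else 0)
print(tray()); print(go([.5275,-.2872,.1935],-1.596))
E
```

```text
[ 0.52412371 -0.27154737  0.29057963] 0.08690039156605459
116 [0.62543359 0.25201095 0.07160035]
113 [0.6233696  0.18777637 0.07207476]
((0.6257294416427612, 0.19286474585533142), (0.15064989030361176, 0.22006163001060486), 3.6967451572418213)
('turn', [0.25, 0.0, 0.25], 'shift now', [16.6, -3.7, 97.0], 'shift turned', [16.6, -3.3, 97.0])
```

Request:
move_arm:
  rows: "0.25 0 0.2 0.017 -0.0035 0 0.087; 0 0 0 0 0 0.03 0.087; 0 0 0 0 0 0.035 0.087; 0 0 0 0 0 0.032 0.087; 0 0 0 0 0 0 0.087; 0 0 0 0 0 0 0.03; 0 0 0 0 0 0 0.03; 0 0 0 0 0 0 0.03"

```text
t: 52.1
eef_pos: [0.5279, -0.2885, 0.1943]
ee_rot: [-3.14, -0.0, -1.596]
force: [0.5, 0.2, -0.1]
width: 0.0622
gripper_force: 0.0
```

Request:
move_arm:
  rows: "0 0 0 0 0 0 0.03; 0 0 0 0 0 0 0.03; 0 0 0 0 0 0 0.03; 0 0 0 0 0 0 0.03; 0 0 0 0 0 0 0.03"

```text
t: 52.72
eef_pos: [0.5276, -0.2885, 0.1933]
ee_rot: [3.142, -0.0, -1.596]
force: [1.9, 0.5, 2.0]
width: 0.0359
gripper_force: 60.0
```

Request:
move_arm:
  rows: "5.73 0 0 0 0.0019 -0.0003 0.03; 5.73 0 0 0 0.0019 -0.0003 0.03; -7.64 0 0 0 -0.0025 -0.0004 0.03; -7.64 0 0 0 -0.0025 -0.0004 0.03; -7.64 0 0 0 -0.0025 -0.0004 0.03; 7.64 0 0 0 0.0025 -0.0004 0.03; 7.64 0 0 0 0.0025 -0.0004 0.03; 7.64 0 0 0 0.0025 -0.0004 0.03"

```text
t: 53.72
eef_pos: [0.5222, -0.288, 0.1948]
ee_rot: [-2.942, 0.001, -1.597]
force: [2.9, 0.0, -7.4]
width: 0.036
gripper_force: 78.4
```

Request:
move_arm:
  rows: "0 0 0 0 0 0 0.03; -7.64 0 0 0 -0.0025 -0.0002 0.03; -7.64 0 0 0 -0.0025 -0.0002 0.03; -7.64 0 0 0 -0.0025 -0.0002 0.03; 0 0 0 0 0 0 0.03; 7.64 0 0 0 0.0025 -0.0002 0.03; 7.64 0 0 0 0.0025 -0.0002 0.03; 7.64 0 0 0 0.0025 -0.0002 0.03"

```text
t: 54.72
eef_pos: [0.5213, -0.2875, 0.1965]
ee_rot: [-2.944, 0.002, -1.597]
force: [4.1, -2.5, -22.2]
width: 0.036
gripper_force: 60.0
```

Request:
move_arm:
  rows: "0 0 0 0 0 0 0.03; -7.64 0 0 0 -0.0025 0.0001 0.03; -7.64 0 0 0 -0.0025 0.0001 0.03; -7.64 0 0 0 -0.0025 0.0001 0.03; 0 0 0 0 0 0 0.03; 7.64 0 0 0 0.0025 0.0001 0.03; 7.64 0 0 0 0.0025 0.0001 0.03; 7.64 0 0 0 0.0025 0.0001 0.03"

```text
t: 55.72
eef_pos: [0.5213, -0.2875, 0.1974]
ee_rot: [-2.944, 0.002, -1.597]
force: [3.6, -1.0, -23.8]
width: 0.0358
gripper_force: 60.0
```

Request:
move_arm:
  rows: "0 0 0 0 0 0 0.03; -7.64 0 0 0 -0.0025 0.0001 0.03; -7.64 0 0 0 -0.0025 0.0001 0.03; -7.64 0 0 0 -0.0025 0.0001 0.03; 0 0 0 0 0 0 0.03; 7.64 0 0 0 0.0025 0.0001 0.03; 7.64 0 0 0 0.0025 0.0001 0.03; 7.64 0 0 0 0.0025 0.0001 0.03"

```text
t: 56.72
eef_pos: [0.5213, -0.2875, 0.1978]
ee_rot: [-2.943, 0.002, -1.597]
force: [3.0, -0.1, -24.3]
width: 0.0357
gripper_force: 60.0
```

Request:
move_arm:
  rows: "0 0 0 0 0 0 0.03; -7.64 0 0 0 -0.0025 0 0.03; -7.64 0 0 0 -0.0025 0 0.03; -7.64 0 0 0 -0.0025 0 0.03; 0 0 0 0 0 0 0.03; 7.64 0 0 0 0.0025 0 0.03; 7.64 0 0 0 0.0025 0 0.03; 7.64 0 0 0 0.0025 0 0.03"

```text
t: 57.72
eef_pos: [0.5214, -0.2877, 0.1993]
ee_rot: [-2.943, 0.001, -1.597]
force: [0.4, 2.4, -21.8]
width: 0.0361
gripper_force: 60.0
```

Request:
move_arm:
  rows: "0 0 0 0 0 0 0.03; -7.64 0 0 0 -0.0025 -0.0001 0.03; -7.64 0 0 0 -0.0025 -0.0001 0.03; -7.64 0 0 0 -0.0025 -0.0001 0.03; 0 0 0 0 0 0 0.03; 7.64 0 0 0 0.0025 -0.0001 0.03; 7.64 0 0 0 0.0025 -0.0001 0.03; 7.64 0 0 0 0.0025 -0.0001 0.03"

```text
t: 58.72
eef_pos: [0.5228, -0.2885, 0.2033]
ee_rot: [-2.938, -0.001, -1.596]
force: [1.1, 0.6, -17.2]
width: 0.0362
gripper_force: 60.0
```

Request:
move_arm:
  rows: "0 0 0 0 0 0 0.03; -7.64 0 0 0 -0.0025 -0.0001 0.03; -7.64 0 0 0 -0.0025 -0.0001 0.03; -7.64 0 0 0 -0.0025 -0.0001 0.03; 0 0 0 0 0 0 0.03; 7.64 0 0 0 0.0025 -0.0001 0.03; 7.64 0 0 0 0.0025 -0.0001 0.03; 7.64 0 0 0 0.0025 -0.0001 0.03"

```text
t: 59.72
eef_pos: [0.5231, -0.2887, 0.2049]
ee_rot: [-2.938, -0.001, -1.596]
force: [-0.7, -2.0, -14.7]
width: 0.0362
gripper_force: 60.0
```

Request:
move_arm:
  rows: "0 0 0 0 0 0 0.03; -7.64 0 0 0 -0.0025 -0.0002 0.03; -7.64 0 0 0 -0.0025 -0.0002 0.03; -7.64 0 0 0 -0.0025 -0.0002 0.03; 0 0 0 0 0 0 0.03; 7.64 0 0 0 0.0025 -0.0002 0.03; 7.64 0 0 0 0.0025 -0.0002 0.03; 7.64 0 0 0 0.0025 -0.0002 0.03"

```text
t: 60.72
eef_pos: [0.5248, -0.29, 0.2104]
ee_rot: [-2.937, -0.004, -1.595]
force: [-8.0, -0.1, 3.9]
width: 0.0361
gripper_force: 60.0
```

Request:
move_arm:
  rows: "0 0 0 0 0 0 0.03; -7.64 0 0 0 -0.0025 -0.0002 0.03; -7.64 0 0 0 -0.0025 -0.0002 0.03; -7.64 0 0 0 -0.0025 -0.0002 0.03; 0 0 0 0 0 0 0.03; 7.64 0 0 0 0.0025 -0.0002 0.03; 7.64 0 0 0 0.0025 -0.0002 0.03; 7.64 0 0 0 0.0025 -0.0002 0.03"

```text
t: 61.72
eef_pos: [0.5242, -0.2896, 0.2111]
ee_rot: [-2.938, -0.003, -1.595]
force: [-5.2, -0.8, -0.5]
width: 0.0362
gripper_force: 60.0
```

Request:
move_arm:
  rows: "0 0 0 0 0 0 0.03; -7.64 0 0 0 -0.0025 -0.0002 0.03; -7.64 0 0 0 -0.0025 -0.0002 0.03; -7.64 0 0 0 -0.0025 -0.0002 0.03; 0 0 0 0 0 0 0.03; 7.64 0 0 0 0.0025 -0.0002 0.03; 7.64 0 0 0 0.0025 -0.0002 0.03; 7.64 0 0 0 0.0025 -0.0002 0.03"

```text
t: 62.72
eef_pos: [0.524, -0.2891, 0.2119]
ee_rot: [-2.94, -0.002, -1.595]
force: [-4.8, -1.3, -1.8]
width: 0.0361
gripper_force: 60.0
```

Request:
move_arm:
  rows: "0 0 0 0 0 0 0.03; -7.64 0 0 0 -0.0025 -0.0003 0.03; -7.64 0 0 0 -0.0025 -0.0003 0.03; -7.64 0 0 0 -0.0025 -0.0003 0.03; 0 0 0 0 0 0 0.03; 7.64 0 0 0 0.0025 -0.0003 0.03; 7.64 0 0 0 0.0025 -0.0003 0.03; 7.64 0 0 0 0.0025 -0.0003 0.03"

```text
t: 63.72
eef_pos: [0.5239, -0.2888, 0.2143]
ee_rot: [-2.938, -0.001, -1.596]
force: [-0.9, -0.0, -1.8]
width: 0.0361
gripper_force: 60.0
```

Request:
move_arm:
  rows: "0 0 0 0 0 0 0.03; -5.8 0 0 0 -0.0019 -0.0005 0.03; -5.8 0 0 0 -0.0019 -0.0005 0.03; 0 0 0 0 0 -0.001 0.03; 0 0 0 0 0 -0.002 0.03; 0 0 0 0 0 0 0.03"

```text
t: 64.47
eef_pos: [0.5272, -0.2884, 0.2184]
ee_rot: [3.14, -0.0, -1.596]
force: [0.1, -0.6, -1.9]
width: 0.036
gripper_force: 60.0
```

Request:
move_arm:
  rows: "0 0 0 0 0 -0.01 0.03; 0 0 0 0 0 -0.02 0.03; 0 0 0 0 0 -0.025 0.03; 0 0 0 -0.03 -0.006 0 0.03; 0 0 0 -0.05 -0.011 0 0.03; 0 0 0 -0.05 -0.011 0 0.03; 0 0 0 -0.05 -0.011 0 0.03; 0 0 0 -0.05 -0.011 0 0.03"

```text
t: 65.47
eef_pos: [0.5833, -0.0583, 0.2741]
ee_rot: [3.14, 0.0, -1.596]
force: [1.5, 0.3, -0.5]
width: 0.0364
gripper_force: 60.0
```

Request:
move_arm:
  rows: "0 0 0 -0.05 -0.011 0 0.03; 0 0 0 -0.05 -0.011 0 0.03; 0 0 0 -0.05 -0.011 0 0.03; 0 0 0 -0.034 -0.008 0 0.03; 0 0 0 0 0 0 0.03; 0 0 0 0 0 0 0.03"

```text
t: 66.22
eef_pos: [0.6286, 0.1229, 0.2733]
ee_rot: [3.139, 0.0, -1.596]
force: [0.2, 0.5, -0.5]
width: 0.0361
gripper_force: 60.0
```

```bash
python3 - <<'E'
from h import *
s=arm.get_state();print(s["force"],s["width"]); print(go([.628,.126,.05],-1.596))
d=arm.grab_frame("top")[1]; P=cloud("top",d)
for y in(-.19,-.287):
    q=P[(abs(P[...,1]-y)<.03)&(abs(P[...,0]-.529)<.03)]; print(np.percentile(q[:,2],[95,99]))
E
```

```text
[ 0.19804118  0.53295168 -0.48363527] 0.036099385686125474
('turn', [0.14, 0.01, 0.01], 'shift now', [-3.1, 0.2, 223.3], 'shift turned', [-3.1, 0.7, 223.3])
[0.18416132 0.18588609]
[0.18419619 0.18716476]
```

Request:
move_arm:
  rows: "0 0 0 -0.003 0 0.05 0.03; 0 0 0 0 0 0.05 0.03; 0 0 0 0 0 0.05 0.03; 0 0 0 0 0 0.04 0.03; 0 0 0 0 0 0.02 0.03; 0 0 0 0 0 0.0134 0.03; 0 0 0 0 0 0 0.03; 0 0 0 0 0 0 0.03"

```text
t: 67.28
eef_pos: [0.629, 0.1262, 0.0505]
ee_rot: [3.14, 0.001, -1.596]
force: [0.9, -0.0, -1.0]
width: 0.036
gripper_force: 60.0
```

Request:
move_arm:
  rows: "0 0 0 0 0 0 0.055; 0 0 0 0 0 0 0.055; 0 0 0 0 0 0 0.055; 0 0 0 0 0 -0.01 0.055; 0 0 0 0 0 -0.03 0.055; 0 0 0 0 0 -0.04 0.055; 0 0 0 0 0 -0.05 0.06; 0 0 0 0 0 -0.05 0.06"

```text
t: 68.28
eef_pos: [0.6286, 0.126, 0.2316]
ee_rot: [3.139, 0.0, -1.596]
force: [0.1, 0.2, 0.2]
width: 0.0595
gripper_force: 0.0
```

Request:
move_arm:
  rows: "0 0 10 0 0 -0.04 0.06; 0 0 10 0 0 0 0.06; 0 0 10 0 0 0 0.06; 0 0 10 0 0 0 0.06; 0 0 10 0 0 0 0.06; 0 0 10 0 0 0 0.06; 0 0 10 0 0 0 0.06; 0 0 10 0 0 0 0.06"

```text
t: 69.28
eef_pos: [0.6288, 0.1261, 0.2701]
ee_rot: [3.141, -0.002, -2.998]
force: [0.6, 0.4, 0.6]
width: 0.06
gripper_force: 0.0
```

Request:
move_arm:
  rows: "0 0 10 0 0 0 0.06; 0 0 0 0 0 0 0.06"

```text
t: 69.53
eef_pos: [0.6289, 0.1261, 0.2699]
ee_rot: [3.141, -0.002, 3.117]
force: [-0.1, -0.4, -0.3]
width: 0.0597
gripper_force: 0.0
```

```bash
python3 - <<'E'
from h import *
s=arm.get_state();print(s["eef_pos"],s["ee_rot"],s["width"],s["q"].round(2))
im,d=arm.grab_frame("top"); P=cloud("top",d); q=P[(P[...,2]>.05)&(P[...,2]<.12)&(abs(P[...,0]-.626)<.07)&(abs(P[...,1]-.19)<.1)]
for a,b in((.22,.3),(.16,.22),(.09,.16)):
    t=q[(q[:,1]>a)&(q[:,1]<b)]; print(len(t),t.mean(0) if len(t) else 0)
q=P[(abs(P[...,0]-.449)<.03)&(abs(P[...,1]+.189)<.03)&(P[...,2]>.145)]; print("handle",len(q),q.mean(0),q.min(0),q.max(0))
print(go([.4493,-.189,.26],-3.167))
th=np.array([0,*np.arange(1,13)*.15])-.016; h=np.c_[-np.cos(th),np.sin(th)]*.185; print((np.diff(h,axis=0)*1000).round(1).tolist())
E
```

```text
[0.62885228 0.12608892 0.26991959] [ 3.14137841e+00 -2.41306592e-03  3.11746525e+00] 0.05967088146411895 [ 0.5   0.29 -0.01 -0.   -1.28 -2.1 ]
1 [0.60930782 0.24387545 0.06983995]
44 [0.61456121 0.18476414 0.07105345]
46 [0.61652099 0.12735731 0.07171902]
handle 103 [ 0.45337575 -0.18747716  0.15930997] [ 0.44010889 -0.20400679  0.14637166] [ 0.47860794 -0.16990726  0.17122018]
('turn', [0.01, -0.14, 0.23], 'shift now', [172.8, -318.9, 10.2], 'shift turned', [171.5, -319.6, 9.8])
[[1.6, 27.7], [5.8, 27.1], [9.7, 26.0], [13.5, 24.2], [17.0, 21.9], [20.1, 19.1], [22.7, 15.9], [24.8, 12.4], [26.4, 8.5], [27.4, 4.5], [27.7, 0.3], [27.5, -3.8]]
```

Request:
move_arm:
  rows: "0 0 0 0.0247 -0.0453 0 0.06; 0 0 0 0.0247 -0.0453 0 0.06; 0 0 0 0.0247 -0.0453 0 0.06; 0 0 0 0.0247 -0.0453 0 0.06; 0 0 0 0.0247 -0.0453 0 0.06; 0 0 0 0.0247 -0.0453 0 0.06; 0 0 0.2 0.0247 -0.0453 0 0.06; 0 0 0 0 0 0 0.06"

```text
t: 70.58
eef_pos: [0.4463, -0.1886, 0.2704]
ee_rot: [-3.141, -0.002, 3.113]
force: [-0.1, 0.1, -0.2]
width: 0.0595
gripper_force: 0.0
```

```bash
python3 - <<'E'
from h import *
print(go([.4495,-.187,.147],-3.167))
im,d=arm.grab_frame("top"); P=cloud("top",d); q=P[(P[...,2]>.05)&(P[...,2]<.12)&(abs(P[...,0]-.626)<.07)&(abs(P[...,1]-.19)<.1)]
for a,b in((.22,.3),(.16,.22),(.09,.16)):
    t=q[(q[:,1]>a)&(q[:,1]<b)]; print(len(t),t.mean(0) if len(t) else 0)
print(tray())
E
```

```text
('turn', [-0.01, -0.12, -0.17], 'shift now', [-3.4, 1.7, 123.4], 'shift turned', [-3.2, 1.7, 123.4])
117 [0.625406   0.25218756 0.07138059]
113 [0.62339874 0.18781268 0.07176765]
116 [0.62626975 0.12699497 0.07191721]
((0.6257801651954651, 0.19286754727363586), (0.15070316195487976, 0.22000683844089508), 3.637699604034424)
```

Request:
move_arm:
  rows: "0 0 0 -0.0033 0.0017 0.03 0.06; 0 0 0 0 0 0.04 0.06; 0 0 0 0 0 0.035 0.06; 0 0 0 0 0 0.0185 0.06; 0 0 0 0 0 0 0.06; 0 0 0 0 0 0 0.025; 0 0 0 0 0 0 0.025; 0 0 0 0 0 0 0.025"
  squeeze: 30

```text
t: 71.68
eef_pos: [0.4515, -0.1862, 0.1473]
ee_rot: [-3.139, -0.002, 3.114]
force: [1.4, -30.3, -5.4]
width: 0.0358
gripper_force: 14.6
```

Request:
move_arm:
  rows: "0 0 0 0 0 0 0.025; 0 0 0 0 0 0 0.025"

```text
t: 71.92
eef_pos: [0.4515, -0.1873, 0.1473]
ee_rot: [-3.138, -0.002, 3.113]
force: [1.4, -16.8, -2.8]
width: 0.0338
gripper_force: 30.0
```

Request:
move_arm:
  rows: "0 0 0 -0.0008 0 -0.0139 0.025; 0 0 0 -0.0008 0 -0.0139 0.025; 0 0 0 -0.0058 0 -0.0271 0.025; 0 0 0 0 0 0 0.025"

```text
t: 72.42
eef_pos: [0.4577, -0.1875, 0.202]
ee_rot: [-3.138, -0.004, 3.112]
force: [1.2, -17.6, -11.2]
width: 0.0335
gripper_force: 30.0
```

Request:
move_arm:
  rows: "0 0 0 -0.0097 -0.001 -0.026 0.025; 0 0 0 -0.0135 -0.001 -0.0242 0.025; 0 0 0 -0.017 0 -0.0219 0.025; 0 0 0 -0.0201 0 -0.0191 0.025; 0 0 0 -0.0227 0 -0.0159 0.025; 0 0 0 -0.0248 0 -0.0124 0.025; 0 0 0 -0.0264 0 -0.0085 0.025; 0 0 0 0 0 0 0.025"

```text
t: 73.42
eef_pos: [0.5952, -0.1916, 0.3313]
ee_rot: [-3.14, 0.001, 3.113]
force: [-1.0, 0.3, 7.8]
width: 0.0335
gripper_force: 30.0
```

Request:
move_arm:
  rows: "0 0 0 -0.0274 0 -0.0045 0.025; 0 0 0 -0.0277 0 0 0.025; 0 0 0 -0.0275 0 0.0038 0.025; 0 0 0 0 0 0 0.025; 0 0 0 0 0 0 0.06; 0 0 0 0 0 0 0.06; 0 0 0 0 0 0 0.06; 0 0 0 0 0 0 0.06"

```text
t: 74.42
eef_pos: [0.6753, -0.1934, 0.3292]
ee_rot: [3.142, -0.003, 3.113]
force: [-0.3, 0.7, 0.3]
width: 0.0595
gripper_force: 0.0
```

Request:
move_arm:
  rows: "0 0 0 0 0 -0.04 0.06; 0 0 0 0 0 -0.04 0.06; 0 0 0 0.05 0 0 0.06; 0 0 0 0.05 0 0 0.087; 0 0 0 0.05 0 0 0.087; 0 0 0 0 0 0 0.087; 0 0 0 0 0 0 0.087"

```text
t: 75.3
eef_pos: [0.5258, -0.189, 0.4102]
ee_rot: [3.142, -0.002, 3.113]
force: [0.3, -0.3, -0.1]
width: 0.0868
gripper_force: 0.0
```

```bash
python3 - <<'E'
from h import *
s=arm.get_state();print(s["eef_pos"],s["ee_rot"],s["width"],s["q"].round(2))
im,d=arm.grab_frame("side"); cv2.imwrite("pics/side6.png",cv2.resize(im[100:320,200:480],(700,550),interpolation=cv2.INTER_CUBIC))
E
```

```text
[ 0.52581821 -0.18901974  0.41018174] [ 3.14151640e+00 -1.76915478e-03  3.11274153e+00] 0.08680674260922522 [ 0.01  0.1   0.07 -0.   -1.54 -1.6 ]
```

View pics/side6.png

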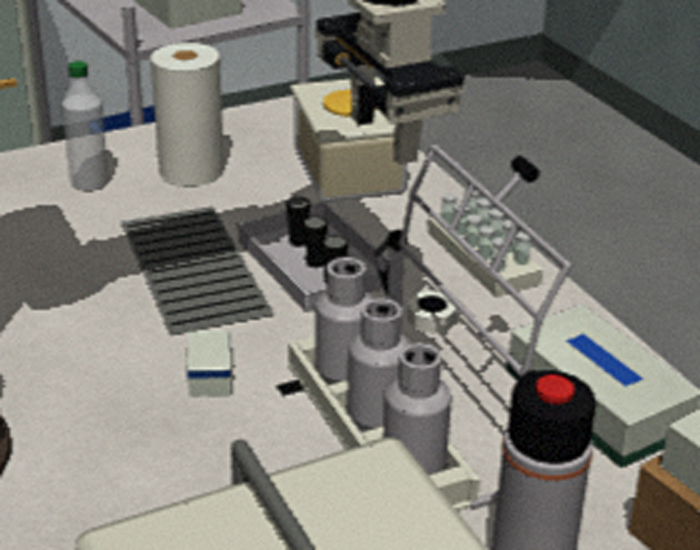

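The frame stands open with its handle at (525,168), the stoppers are in the tray, and the three open flasks are in the rack. Turning back to grip the flasks across x.

Request:
move_arm:
  rows: "0 0 -10 0 0 0 0.087; 0 0 -10 0 0 0 0.087; 0 0 -10 0 0 0 0.087; 0 0 -10 0 0 0 0.087; 0 0 -10 0 0 0 0.087; 0 0 -10 0 0 0 0.087; 0 0 -10 0 0 0 0.087; 0 0 -10 0 0 0 0.087"
  squeeze: 50

```text
t: 76.35
eef_pos: [0.527, -0.1889, 0.4085]
ee_rot: [3.137, -0.001, -1.768]
force: [0.2, -1.0, -0.6]
width: 0.087
gripper_force: 0.0
```

Request:
move_arm:
  rows: "0 0 -10 0 0 0 0.087; 0 0 0 -0.05 0.05 0 0.087; 0 0 0 -0.05 0.05 0 0.087; 0 0 0 0 0 0 0.087; 0 0 0 0 0 0 0.087"

```text
t: 76.97
eef_pos: [0.4409, -0.0977, 0.4098]
ee_rot: [3.138, -0.0, -1.598]
force: [-0.3, 0.2, -0.7]
width: 0.0868
gripper_force: 0.0
```

```bash
python3 - <<'E'
from h import *
s=arm.get_state();print(s["eef_pos"],s["ee_rot"])
im,d=arm.grab_frame("top"); P=cloud("top",d)
for y in(-.091,-.19,-.287):
    m=((abs(P[...,1]-y)<.04)&(abs(P[...,0]-.53)<.04)&(P[...,2]>.17)&(P[...,2]<.2)).astype(np.uint8)
    k=cv2.findContours(m,0,1)[0]
    if k:
        c=cv2.minEnclosingCircle(max(k,key=len)); print(m.sum(),c,ray("top",c[0],.183).round(4))
print(tray())
print(go([.531,-.092,.25],-1.596))
E
```

```text
[ 0.44089687 -0.09767835  0.4098207 ] [ 3.13849338e+00 -1.64172100e-04 -1.59838755e+00]
45 ((353.5, 198.0), 7.017934322357178) [[ 0.5329 -0.0831  0.183 ]]
68 ((392.0, 197.60000610351562), 7.6656012535095215) [[ 0.5311 -0.1938  0.183 ]]
125 ((424.5851135253906, 197.7127685546875), 8.445119857788086) [[ 0.5282 -0.2875  0.183 ]]
((0.6257654428482056, 0.19274823367595673), (0.15071021020412445, 0.22025661170482635), 3.651980400085449)
('turn', [0.26, -0.02, -0.24], 'shift now', [-9.0, -90.4, 158.9], 'shift turned', [-8.6, -89.8, 159.3])
```

Request:
move_arm:
  rows: "0.2 0 -0.2 -0.0065 -0.046 0 0.087; 0 0 0 0 -0.045 0.03 0.087; 0 0 0 0 0 0.06 0.087; 0 0 0 0 0 0.06 0.087; 0 0 0 0 0 0.05 0.087; 0 0 0 0 0 0.03 0.087; 0 0 0 0 0 0 0.087; 0 0 0 0 0 0 0.087"

```text
t: 78.08
eef_pos: [0.5325, -0.0947, 0.1806]
ee_rot: [-3.14, -0.001, -1.597]
force: [-0.9, -0.1, -0.1]
width: 0.087
gripper_force: 0.0
```

```bash
python3 - <<'E'
from h import *
print(go([.532,-.0915,.156],-1.596))
E
```

```text
('turn', [-0.07, -0.03, -0.04], 'shift now', [-3.2, 0.6, 24.6], 'shift turned', [-3.2, 0.6, 24.6])
```

Request:
move_arm:
  rows: "0 0 0 -0.003 0 0.015 0.087; 0 0 0 0 0 0.01 0.087; 0 0 0 0 0 0 0.087; 0 0 0 0 0 0 0.04; 0 0 0 0 0 0 0.04; 0 0 0 0 0 0 0.04; 0 0 0 0 0 0 0.04; 0 0 0 0 0 0 0.04"

```text
t: 79.08
eef_pos: [0.5318, -0.091, 0.1549]
ee_rot: [-3.14, 0.0, -1.596]
force: [1.0, -0.1, 1.2]
width: 0.0461
gripper_force: 50.0
```

Request:
move_arm:
  rows: "0 0 0 0 0 0 0.04; 0 0 0 0 0 -0.01 0.04; 0 0 0 0 0 -0.02 0.04; 0 0 0 0 0 -0.03 0.04; 0 0 0 0 0 -0.03 0.04; 0 0 0 0 0 -0.02 0.04; 0 0 0 0 0 0 0.04; 0 0 0 0 0 0 0.04"

```text
t: 80.08
eef_pos: [0.5305, -0.091, 0.2636]
ee_rot: [3.14, 0.0, -1.596]
force: [0.4, 0.4, -4.1]
width: 0.0463
gripper_force: 50.0
```

```bash
python3 - <<'E'
from h import *
s=arm.get_state();print(s["force"],s["width"],s["gripper_force"]); print(go([.4645,.3546,.26],-1.596))
E
```

```text
[ 0.43711756  0.44145599 -4.07780169] 0.046308544444470225 49.99913491308689
('turn', [0.08, 0.02, -0.02], 'shift now', [-443.7, 77.4, 3.9], 'shift turned', [-443.8, 77.2, 3.6])
```

Request:
move_arm:
  rows: "0 0 0 -0.025 0.004 0 0.04; 0 0 0 -0.045 0.008 0 0.04; 0 0 0 -0.048 0.008 0 0.04; 0 0 0 -0.048 0.008 0 0.04; 0 0 0 -0.048 0.008 0 0.04; 0 0 0 -0.048 0.008 0 0.04; 0 0 0 -0.048 0.008 0 0.04; 0 0 0 -0.048 0.008 0 0.04"

```text
t: 81.08
eef_pos: [0.4794, 0.2694, 0.2633]
ee_rot: [3.14, -0.002, -1.596]
force: [1.1, -0.2, -3.9]
width: 0.0461
gripper_force: 50.0
```

Request:
move_arm:
  rows: "0 0 0 -0.045 0.008 0 0.04; 0 0 0 -0.03 0.007 0 0.04; 0 0 0 -0.01 0.002 0 0.04; 0 0 0 0 0 0 0.04; 0 0 0 0 0 0.03 0.04; 0 0 0 0 0 0.04 0.04; 0 0 0 0 0 0 0.04; 0 0 0 0 0 0 0.04"

```text
t: 82.08
eef_pos: [0.4666, 0.3535, 0.1962]
ee_rot: [-3.14, 0.001, -1.596]
force: [0.5, -0.7, -3.1]
width: 0.0463
gripper_force: 50.0
```

```bash
python3 - <<'E'
from h import *
s=arm.get_state();print(s["force"],s["width"],s["gripper_force"]); print(go([.4645,.3546,.1525],-1.596))
E
```

```text
[ 0.46065597 -0.72659082 -3.09700729] 0.04632082458983958 49.9990732781589
('turn', [-0.11, 0.03, -0.03], 'shift now', [-1.0, 2.2, 43.7], 'shift turned', [-1.0, 2.2, 43.7])
```

Request:
move_arm:
  rows: "0 0 0 -0.001 0.002 0.025 0.04; 0 0 0 0 0 0.012 0.04; 0 0 0 0 0 0.005 0.04; 0 0 0 0 0 0 0.04; 0 0 0 0 0 0 0.04"

```text
t: 82.7
eef_pos: [0.4641, 0.3551, 0.1535]
ee_rot: [-3.14, 0.001, -1.596]
force: [-0.2, 0.6, -3.2]
width: 0.0464
gripper_force: 50.0
```

Request:
move_arm:
  rows: "0 0 0 0 0 0.0015 0.04; 0 0 0 0 0 0.001 0.04; 0 0 0 0 0 0 0.04; 0 0 0 0 0 0 0.087; 0 0 0 0 0 0 0.087; 0 0 0 0 0 0 0.087; 0 0 0 0 0 -0.01 0.087; 0 0 0 0 0 -0.04 0.087"

```text
t: 83.7
eef_pos: [0.4628, 0.3537, 0.1991]
ee_rot: [3.139, -0.004, -1.596]
force: [0.9, 0.3, 0.1]
width: 0.0858
gripper_force: 0.0
```

Request:
move_arm:
  rows: "0 0 0 0 0 -0.05 0.087; 0 0 0 0.05 -0.0065 0 0.087; 0 0 0 0.06 -0.0075 0 0.087; 0 0 0 0.06 -0.0075 0 0.087; 0 0 0 0.06 -0.0075 0 0.087; 0 0 0 0.06 -0.0075 0 0.087; 0 0 0 0.06 -0.0075 0 0.087; 0 0 0 0.06 -0.0075 0 0.087"

```text
t: 84.7
eef_pos: [0.5049, -0.0583, 0.2514]
ee_rot: [-3.139, 0.0, -1.596]
force: [1.4, -0.3, 0.4]
width: 0.087
gripper_force: 0.0
```

Request:
move_arm:
  rows: "0 0 0 0.06 -0.0075 0 0.087; 0 0 0 0.06 -0.0075 0 0.087; 0 0 0 0 0 0 0.087; 0 0 0 0 0 0 0.087"

```text
t: 85.2
eef_pos: [0.5166, -0.177, 0.2505]
ee_rot: [-3.141, 0.0, -1.597]
force: [0.9, -0.1, 0.8]
width: 0.087
gripper_force: 0.0
```

```bash
cat >> h.py <<'E'
def flasks():
    d=arm.grab_frame("top")[1]; P=cloud("top",d); x,y,z=np.moveaxis(P,-1,0)
    m=((z>.165)&(z<.2)&(x>.35)&(x<.6)&(y>-.36)&(y<.45)).astype(np.uint8)
    for k in cv2.findContours(m,0,1)[0]:
        if len(k)>12: c,r=cv2.minEnclosingCircle(k); print("ring",np.round(c,1),round(r,1),ray("top",c,.181).round(4)[0])
E
python3 - <<'E'
from h import *
flasks(); print(go([.5308,-.19,.155],-1.596))
E
```

```text
ring [202.8 225.7] 8.4 [0.4653 0.3513 0.181 ]
('turn', [-0.05, 0.0, -0.0], 'shift now', [13.3, -14.3, 95.6], 'shift turned', [13.3, -14.4, 95.6])
```

Request:
move_arm:
  rows: "0 0 0 0.0133 -0.0143 0 0.087; 0 0 0 0 0 0.03 0.087; 0 0 0 0 0 0.04 0.087; 0 0 0 0 0 0.0255 0.087; 0 0 0 0 0 0 0.087; 0 0 0 0 0 0 0.04; 0 0 0 0 0 0 0.04; 0 0 0 0 0 0 0.04"

```text
t: 86.25
eef_pos: [0.5313, -0.1904, 0.1558]
ee_rot: [-3.139, -0.0, -1.596]
force: [0.5, -0.7, 0.7]
width: 0.0627
gripper_force: 0.0
```

Request:
move_arm:
  rows: "0 0 0 0 0 0 0.04; 0 0 0 0 0 0 0.04; 0 0 0 0 0 0 0.04; 0 0 0 0 0 0 0.04"

```text
t: 86.75
eef_pos: [0.5307, -0.1905, 0.1551]
ee_rot: [-3.141, -0.0, -1.596]
force: [-1.2, -0.1, 4.9]
width: 0.0458
gripper_force: 50.0
```

Request:
move_arm:
  rows: "0 0 0 0 0 -0.01 0.04; 0 0 0 0 0 -0.02 0.04; 0 0 0 0 0 -0.03 0.04; 0 0 0 0 0 -0.03 0.04; 0 0 0 0 0 -0.02 0.04; 0 0 0 0 0 0 0.04; 0 0 0 0 0 0 0.04"

```text
t: 87.62
eef_pos: [0.53, -0.1901, 0.2635]
ee_rot: [3.14, 0.001, -1.596]
force: [-0.0, 0.3, -4.4]
width: 0.0459
gripper_force: 50.0
```

```bash
python3 - <<'E'
from h import *
s=arm.get_state();print(s["force"],s["width"],s["gripper_force"]); print(go([.4557,.255,.26],-1.596))
E
```

```text
[-0.01928464  0.31381215 -4.35140006] 0.045885124843716756 49.99833171808859
('turn', [0.07, 0.04, -0.02], 'shift now', [-443.1, 85.6, 3.9], 'shift turned', [-443.1, 85.5, 3.5])
```

Request:
move_arm:
  rows: "0 0 0 -0.025 0.005 0 0.04; 0 0 0 -0.045 0.009 0 0.04; 0 0 0 -0.048 0.009 0 0.04; 0 0 0 -0.048 0.009 0 0.04; 0 0 0 -0.048 0.009 0 0.04; 0 0 0 -0.048 0.009 0 0.04; 0 0 0 -0.048 0.009 0 0.04; 0 0 0 -0.048 0.009 0 0.04"

```text
t: 88.62
eef_pos: [0.4707, 0.1704, 0.2635]
ee_rot: [3.14, -0.001, -1.596]
force: [1.7, 0.2, -4.4]
width: 0.0459
gripper_force: 50.0
```

Request:
move_arm:
  rows: "0 0 0 -0.045 0.009 0 0.04; 0 0 0 -0.03 0.006 0 0.04; 0 0 0 -0.01 0.002 0 0.04; 0 0 0 0 0 0 0.04; 0 0 0 0 0 0.03 0.04; 0 0 0 0 0 0.04 0.04; 0 0 0 0 0 0 0.04; 0 0 0 0 0 0 0.04"

```text
t: 89.62
eef_pos: [0.4579, 0.2543, 0.1961]
ee_rot: [-3.14, 0.0, -1.597]
force: [0.6, -0.2, -2.8]
width: 0.0459
gripper_force: 50.0
```

```bash
python3 - <<'E'
from h import *
s=arm.get_state();print(s["force"],s["width"],s["gripper_force"]); print(go([.4557,.255,.1525],-1.596))
E
```

```text
[ 0.56382667 -0.24119539 -2.79677593] 0.04590919124808935 49.99898647220107
('turn', [-0.11, 0.01, -0.03], 'shift now', [-0.6, 2.3, 43.6], 'shift turned', [-0.6, 2.2, 43.6])
```

Request:
move_arm:
  rows: "0 0 0 0 0.002 0.025 0.04; 0 0 0 0 0 0.012 0.04; 0 0 0 0 0 0.005 0.04; 0 0 0 0 0 0.0015 0.04; 0 0 0 0 0 0.001 0.04; 0 0 0 0 0 0 0.04; 0 0 0 0 0 0 0.04"

```text
t: 90.5
eef_pos: [0.4555, 0.255, 0.1521]
ee_rot: [-3.14, 0.001, -1.596]
force: [-4.3, -2.4, 6.7]
width: 0.0452
gripper_force: 50.0
```

Request:
move_arm:
  rows: "0 0 0 0 0 0 0.087; 0 0 0 0 0 0 0.087; 0 0 0 0 0 0 0.087; 0 0 0 0 0 -0.01 0.087; 0 0 0 0 0 -0.04 0.087; 0 0 0 0 0 -0.05 0.087; 0 0 0 0.05 -0.009 0 0.087; 0 0 0 0.06 -0.0096 0 0.087"

```text
t: 91.5
eef_pos: [0.4712, 0.1439, 0.2516]
ee_rot: [-3.139, 0.001, -1.594]
force: [1.2, -1.0, -0.1]
width: 0.087
gripper_force: 0.0
```

Request:
move_arm:
  rows: "0 0 0 0.06 -0.0096 0 0.087; 0 0 0 0.06 -0.0096 0 0.087; 0 0 0 0.06 -0.0096 0 0.087; 0 0 0 0.06 -0.0096 0 0.087; 0 0 0 0.06 -0.0096 0 0.087; 0 0 0 0.06 -0.0096 0 0.087; 0 0 0 0.06 -0.0096 0 0.087; 0 0 0 0 0 0 0.087"

```text
t: 92.5
eef_pos: [0.527, -0.2812, 0.2499]
ee_rot: [3.141, -0.001, -1.601]
force: [-0.8, 0.3, -0.7]
width: 0.0872
gripper_force: 0.0
```

```bash
python3 - <<'E'
from h import *
flasks(); print(go([.528,-.2875,.155],-1.596))
E
```

```text
ring [237.2 228. ] 8.4 [0.456  0.2528 0.181 ]
ring [203.  225.9] 8.6 [0.4646 0.3506 0.181 ]
('turn', [0.02, -0.0, -0.22], 'shift now', [8.1, -1.4, 95.0], 'shift turned', [8.1, -1.3, 95.0])
```

Request:
move_arm:
  rows: "0 0 -0.2 0.007 -0.0012 0 0.087; 0 0 0 0 0 0.03 0.087; 0 0 0 0 0 0.04 0.087; 0 0 0 0 0 0.025 0.087; 0 0 0 0 0 0 0.087; 0 0 0 0 0 0 0.04; 0 0 0 0 0 0 0.04; 0 0 0 0 0 0 0.04"

```text
t: 93.55
eef_pos: [0.5288, -0.2845, 0.1564]
ee_rot: [-3.139, -0.0, -1.592]
force: [-0.2, -0.2, -1.2]
width: 0.0626
gripper_force: 0.0
```

Request:
move_arm:
  rows: "0 0 0 0 0 0 0.04; 0 0 0 0 0 0 0.04; 0 0 0 0 0 0 0.04; 0 0 0 0 0 0 0.04"

```text
t: 94.05
eef_pos: [0.5283, -0.2845, 0.1555]
ee_rot: [-3.141, -0.0, -1.593]
force: [-1.1, 0.9, 3.8]
width: 0.0457
gripper_force: 50.0
```

Request:
move_arm:
  rows: "0 0 0 0 0 -0.01 0.04; 0 0 0 0 0 -0.02 0.04; 0 0 0 0 0 -0.03 0.04; 0 0 0 0 0 -0.03 0.04; 0 0 0 0 0 -0.02 0.04; 0 0 0 0 0 0 0.04; 0 0 0 0 0 0 0.04"

```text
t: 94.92
eef_pos: [0.5277, -0.284, 0.264]
ee_rot: [3.141, 0.001, -1.593]
force: [0.3, -0.1, -3.6]
width: 0.0465
gripper_force: 50.0
```

```bash
python3 - <<'E'
from h import *
s=arm.get_state();print(s["force"],s["width"],s["gripper_force"]); print(go([.447,.156,.26],-1.596))
E
```

```text
[ 0.30211304 -0.11606987 -3.64934886] 0.04652736496204299 49.99911339953542
('turn', [0.06, 0.06, 0.18], 'shift now', [-438.1, 90.4, 4.5], 'shift turned', [-437.8, 91.8, 4.0])
```

Request:
move_arm:
  rows: "0 0 0 -0.025 0.005 0 0.04; 0 0 0 -0.045 0.009 0 0.04; 0 0 0 -0.048 0.01 0 0.04; 0 0 0 -0.048 0.01 0 0.04; 0 0 0 -0.048 0.01 0 0.04; 0 0 0 -0.048 0.01 0 0.04; 0 0 0 -0.048 0.01 0 0.04; 0 0 0 -0.048 0.01 0 0.04"

```text
t: 95.92
eef_pos: [0.461, 0.0764, 0.2641]
ee_rot: [3.141, -0.001, -1.593]
force: [0.4, 0.4, -2.5]
width: 0.0462
gripper_force: 50.0
```

Request:
move_arm:
  rows: "0 0 0 -0.042 0.009 0 0.04; 0 0 0 -0.028 0.006 0 0.04; 0 0 0 -0.01 0.002 0 0.04; 0 0 0 0 0 0 0.04; 0 0 0 0 0 0.03 0.04; 0 0 0 0 0 0.04 0.04; 0 0 0 0 0 0 0.04; 0 0 0 0 0 0 0.04"

```text
t: 96.92
eef_pos: [0.4478, 0.1552, 0.1965]
ee_rot: [-3.14, -0.0, -1.593]
force: [0.4, 0.3, -3.5]
width: 0.0458
gripper_force: 50.0
```

```bash
python3 - <<'E'
from h import *
s=arm.get_state();print(s["force"],s["width"],s["gripper_force"]); print(go([.447,.156,.153],-1.596))
E
```

```text
[ 0.38244101  0.26571951 -3.48775616] 0.045788638043769626 49.99895464628935
('turn', [-0.1, -0.0, 0.17], 'shift now', [-0.8, 0.9, 43.5], 'shift turned', [-0.8, 0.8, 43.5])
```

Lower, release, rise and turn for the handle.

Request:
move_arm:
  rows: "0 0 0 0 0.001 0.025 0.04; 0 0 0 0 0 0.012 0.04; 0 0 0 0 0 0.005 0.04; 0 0 0 0 0 0.0015 0.04; 0 0 0 0 0 0.0005 0.04; 0 0 0 0 0 0 0.04; 0 0 0 0 0 0 0.04"

```text
t: 97.8
eef_pos: [0.4464, 0.1558, 0.1525]
ee_rot: [-3.14, 0.001, -1.592]
force: [-4.5, -1.2, 5.3]
width: 0.0457
gripper_force: 50.0
```

Request:
move_arm:
  rows: "0 0 0 0 0 0 0.087; 0 0 0 0 0 0 0.087; 0 0 0 0 0 0 0.087; 0 0 0 0 0 -0.01 0.087; 0 0 0 0 0 -0.04 0.087; 0 0 0 0 0 -0.05 0.087; 0 0 0 0 0 -0.06 0.087; 0 0 0 0 0 -0.06 0.087"

```text
t: 98.8
eef_pos: [0.4455, 0.1551, 0.374]
ee_rot: [-3.14, 0.0, -1.593]
force: [1.6, 0.9, 0.6]
width: 0.0869
gripper_force: 0.0
```

Request:
move_arm:
  rows: "0 0 10 0 0 -0.05 0.06; 0 0 10 0 0 0 0.06; 0 0 10 0 0 0 0.06; 0 0 10 0 0 0 0.06; 0 0 10 0 0 0 0.06; 0 0 10 0 0 0 0.06; 0 0 10 0 0 0 0.06; 0 0 10 0 0 0 0.06"

```text
t: 99.8
eef_pos: [0.4457, 0.1553, 0.422]
ee_rot: [3.142, 0.001, -2.995]
force: [0.8, -0.1, -0.5]
width: 0.0598
gripper_force: 0.0
```

Request:
move_arm:
  rows: "0 0 10 0 0 0 0.06; 0 0 0 0 0 0 0.06"

```text
t: 100.05
eef_pos: [0.4457, 0.1554, 0.4219]
ee_rot: [3.141, 0.001, 3.121]
force: [-0.1, -0.2, 0.0]
width: 0.0602
gripper_force: 0.0
```

```bash
python3 - <<'E'
from h import *
s=arm.get_state();print(s["eef_pos"],s["ee_rot"],s["width"],s["q"].round(2))
flasks(); print(tray())
d=arm.grab_frame("top")[1]; P=cloud("top",d)
q=P[(abs(P[...,0]-.71)<.06)&(abs(P[...,1]+.19)<.05)&(P[...,2]>.305)&(P[...,2]<.36)]; print("handle",len(q),q.mean(0),q.min(0),q.max(0))
print(go([.712,-.191,.44],-3.167))
E
```

```text
[0.44572168 0.1553749  0.42185513] [3.14125945e+00 1.06272461e-03 3.12090695e+00] 0.060173214369549255 [ 0.75 -0.05 -0.07  0.   -1.55 -2.35]
ring [201.  224.5] 7.6 [0.4688 0.3562 0.181 ]
((0.6257151961326599, 0.1928710788488388), (0.15067735314369202, 0.22004713118076324), 3.6966986656188965)
handle 134 [ 0.70359626 -0.19376739  0.33097477] [ 0.67979697 -0.21117439  0.3054242 ] [ 0.71664372 -0.17738796  0.34238545]
('turn', [0.01, 0.04, 0.41], 'shift now', [-272.6, -341.5, -18.3], 'shift turned', [-275.0, -339.6, -18.5])
```

Request:
move_arm:
  rows: "0 0 0.4 -0.034 -0.0431 0 0.06; 0 0 0 -0.034 -0.0431 0 0.06; 0 0 0 -0.034 -0.0431 0 0.06; 0 0 0 -0.034 -0.0431 0 0.06; 0 0 0 -0.034 -0.0431 0 0.06; 0 0 0 -0.034 -0.0431 0 0.06; 0 0 0 -0.034 -0.0431 0 0.06; 0 0 0 -0.034 -0.0431 0 0.06"
  squeeze: 30

```text
t: 101.2
eef_pos: [0.709, -0.1984, 0.4212]
ee_rot: [-3.141, 0.0, 3.116]
force: [1.2, 1.2, 0.9]
width: 0.0599
gripper_force: 0.0
```

Request:
move_arm:
  rows: "0 0 0 0 0 0 0.06; 0 0 0 0 0 0 0.06"

```text
t: 101.45
eef_pos: [0.7081, -0.197, 0.4206]
ee_rot: [-3.142, -0.001, 3.114]
force: [0.5, 0.9, 0.7]
width: 0.0602
gripper_force: 0.0
```

```bash
python3 - <<'E'
from h import *
flasks()
print(go([.708,-.194,.319],-3.167))
th=1.984-np.arange(0,13)*.15; h=np.c_[-np.cos(th),np.sin(th)]*.185; print((np.diff(h,axis=0)*1000).round(1).tolist())
E
```

```text
ring [273.  230.6] 8.3 [0.4458 0.1503 0.181 ]
ring [237.2 228.1] 8.4 [0.4557 0.2528 0.181 ]
ring [202.9 225.8] 8.5 [0.465  0.3508 0.181 ]
('turn', [-0.01, 0.04, -0.12], 'shift now', [0.0, 2.4, 102.6], 'shift turned', [-0.0, 2.4, 102.6])
[[-26.2, 9.2], [-27.2, 5.2], [-27.7, 1.1], [-27.6, -3.1], [-26.8, -7.2], [-25.4, -11.1], [-23.5, -14.8], [-21.0, -18.1], [-18.1, -21.0], [-14.7, -23.5], [-11.0, -25.4], [-7.1, -26.8]]
```

Request:
move_arm:
  rows: "0 0 0 0 0.002 0.03 0.06; 0 0 0 0 0 0.04 0.06; 0 0 0 0 0 0.032 0.06; 0 0 0 0 0 0 0.06; 0 0 0 0 0 0 0.025; 0 0 0 0 0 0 0.025; 0 0 0 0 0 0 0.025; 0 0 0 0 0 0 0.025"

```text
t: 102.5
eef_pos: [0.7085, -0.1946, 0.3205]
ee_rot: [3.142, 0.002, 3.113]
force: [-0.1, 1.3, 4.5]
width: 0.0339
gripper_force: 30.0
```

Request:
move_arm:
  rows: "0 0 0 0 0 0 0.025; 0 0 0 0 0 0 0.025"

```text
t: 102.75
eef_pos: [0.7085, -0.1946, 0.3205]
ee_rot: [-3.142, 0.002, 3.113]
force: [-0.8, 1.7, 5.7]
width: 0.0333
gripper_force: 30.0
```

Request:
move_arm:
  rows: "0 0 0 0.0131 0 -0.0046 0.025; 0 0 0 0.0131 0 -0.0046 0.025; 0 0 0 0.0272 0 -0.0052 0.025; 0 0 0 0.0277 0 -0.0011 0.025; 0 0 0 0 0 0 0.025"

```text
t: 103.38
eef_pos: [0.6275, -0.1925, 0.3359]
ee_rot: [3.142, 0.004, 3.113]
force: [6.1, -0.2, 0.6]
width: 0.0334
gripper_force: 30.0
```

Request:
move_arm:
  rows: "0 0 0 0.0276 0 0.0031 0.025; 0 0 0 0.0268 0 0.0072 0.025; 0 0 0 0.0254 0 0.0111 0.025; 0 0 0 0.0235 0 0.0148 0.025; 0 0 0 0.021 0 0.0181 0.025; 0 0 0 0.0181 0 0.021 0.025; 0 0 0 0.0147 0 0.0235 0.025; 0 0 0 0 0 0 0.025"

```text
t: 104.38
eef_pos: [0.4664, -0.188, 0.2327]
ee_rot: [3.141, -0.008, 3.112]
force: [-6.1, -2.2, -6.5]
width: 0.0339
gripper_force: 30.0
```

Request:
move_arm:
  rows: "0 0 0 0.011 0 0.0254 0.025; 0 0 0 0.0071 0 0.0268 0.025; 0 0 0 0 0 0 0.025"

```text
t: 104.75
eef_pos: [0.4496, -0.1874, 0.181]
ee_rot: [3.141, -0.007, 3.112]
force: [-4.3, -1.6, -9.0]
width: 0.0341
gripper_force: 30.0
```

Request:
move_arm:
  rows: "0 0 0 0.0015 0 0.02 0.025; 0 0 0 0 0 0.02 0.025; 0 0 0 0 0 0.01 0.025; 0 0 0 0 0 0 0.025; 0 0 0 0 0 0 0.06; 0 0 0 0 0 0 0.06; 0 0 0 0 0 0 0.06; 0 0 0 0 0 0 0.06"

```text
t: 105.75
eef_pos: [0.4511, -0.1873, 0.1342]
ee_rot: [-3.142, 0.002, 3.113]
force: [-0.4, -0.1, 0.1]
width: 0.0593
gripper_force: 0.0
```

Request:
move_arm:
  rows: "0 0 0 0 0 -0.03 0.06; 0 0 0 0 0 -0.05 0.06; 0 0 0 0 0 -0.06 0.06; 0 0 0 0.01 0.04 -0.04 0.06; 0 0 0 0 0.05 0 0.06; 0 0 0 0 0.05 0 0.06; 0 0 0 0 0.03 0 0.06; 0 0 0 0 0 0 0.06"

```text
t: 106.75
eef_pos: [0.4454, -0.0154, 0.3141]
ee_rot: [3.141, 0.001, 3.116]
force: [0.6, -0.4, -0.6]
width: 0.0598
gripper_force: 0.0
```

```bash
python3 - <<'E'
from h import *
s=arm.get_state();print(s["eef_pos"],s["t"])
flasks()
im,d=arm.grab_frame("side"); cv2.imwrite("pics/side7.png",cv2.resize(im[100:320,200:480],(700,550),interpolation=cv2.INTER_CUBIC))
d=arm.grab_frame("top")[1]; P=cloud("top",d); q=P[(P[...,2]>.05)&(P[...,2]<.12)&(abs(P[...,0]-.626)<.07)&(abs(P[...,1]-.19)<.1)]
print(len(q)); q=P[(abs(P[...,0]-.449)<.03)&(abs(P[...,1]+.189)<.02)&(P[...,2]>.1)&(P[...,2]<.2)]; print("handle",len(q),q.mean(0),q.max(0))
E
```

```text
[ 0.44544826 -0.01541275  0.31407815] 106.75
ring [272.9 230.5] 8.2 [0.4459 0.1506 0.181 ]
ring [237.2 228. ] 8.4 [0.456  0.2528 0.181 ]
ring [203.3 226. ] 8.8 [0.4645 0.3498 0.181 ]
341
handle 98 [ 0.45543644 -0.18759699  0.14664053] [ 0.47883144 -0.17098413  0.15718618]
```

View pics/side7.png

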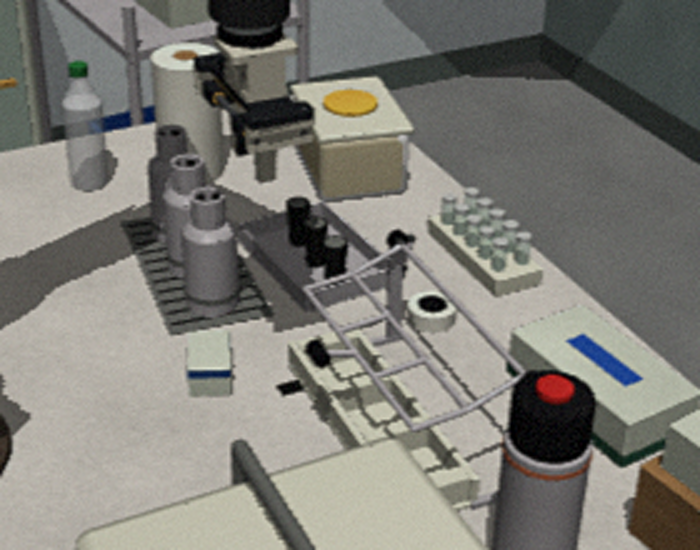

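The flasks stand upright on the mat (around (205,240)), the stoppers are in the tray (around (316,235)), and the frame is shut over the empty rack with its handle at (318,352). The robot touches nothing.

```bash
python3 -c "
from station import arm
print(arm.job_done())"
```

```text
the job is handed in; nothing more can be done
None
```

The job is handed in, verdict not shown: in the last images all three stoppers stand in the tray, the three flasks stand upright on the mat and the frame is shut over the empty rack, at about 107 s of the 210 s limit.

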